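# Load the drying cabinet past its hidden safety catch and set the air

### The arm

A 6-joint arm with a two-finger parallel gripper is mounted at the origin on the work surface. World frame = base frame: x ahead of the robot, y to its left, z up, the work surface at z = 0. Lengths are in m, angles in rad, forces in N, time in s.
With the tool pointing down it reaches from about 0.3 to 0.75 m from the base axis. Payload 8.5 kg.
Tool frame: the origin (TCP) lies at the very end of the fingers, on their centre line; the grasp point (between the pads) lies 19 mm behind it; z points along the fingers, y is the direction in which the jaws open and shut (so a half turn about z gives the same grasp; the last joint's range is limited). The gripper opens to 88 mm and grips with 3 to 60 N. Pads are 18 mm wide; open, the fingers measure 123 mm over their backs; the gripper's body (75 mm by 187 mm) begins 45 mm behind the grasp point.
Start: joints at [0.972, 0.381, 1.297, -0, 1.464, -0.215], TCP at [0.206, 0.51, 0.239] pointing down, gripper open.
Joint ranges: [-3.11, 3.11], [-0.89, 2.33], [0.22, 2.48], [-1.42, 4.56], [0.17, 2.85], [-2.88, 2.88]. Speed limits (rad/s): [2.39, 2.39, 3.14, 3.14, 3.14, 3.14].

### API

Orientations are given as a unit quaternion [x, y, z, w].
In Python, from cell import robot gives the robot as it stands. The module is installed in compiled form; this text tells all that it offers.
- The arm moves only by the shell command python3 -m creep 'ROWS' [FORCE]. ROWS is JSON, a list of rows, each a list of 7 numbers: the shift along the tool's x, y, z in mm, then the turn, a rotation vector about the tool's x, y, z in rad, then the finger opening in mm, from 0 to 88.1. A call has 1 to 5 rows; each row shifts and turns the commanded pose from where the row before left it, along the tool's axes as they then stand; what a row does not reach is not made up. A row lasts 1/12 s, in which the tool goes at most 41.7 mm and 7.16 degrees, less where a joint would pass 70% of its speed; a pose out of reach is approached as far as the arm can. A call is refused whole if a number of a shift passes 41.7 or a number of a turn 0.125, either way. A call with a gripper value outside its range is refused whole. The fingers move at their own pace and stop on an object; FORCE is the grip in N (left out, the last holds). Time passes only in rows, so rows that do not move let the fingers close. It gives the time, the measured TCP pose, the force and the opening at its end, in the units of the state.
- robot.observe(): the state, without advancing time (a new reading comes with each control period).
- robot.get_image(name): name is "side" or "top"; returns (picture, depth): 480x640x3 uint8, blue, green, red; 480x640 float32, m along the optical axis (not along the pixel's ray), 0 where there is no reading.
- robot.calibration(name): a dict with "K" (3x3 intrinsics, pixels), "k1" (the pictures are not rectified: a ray, as slopes to the right and down, at radius r is drawn at 1 + k1 r^2 times it, then the intrinsics apply), "R" (3x3) and "t" (3): a world point X has camera coordinates R X + t. Camera axes: x right, y down, z forward; pixel columns grow to the right and rows downward; lengths in m; the calibration is good to about 2 mm. A picture is of the moment at which its call begins. calibration takes no time and is no camera call.
- robot.close_job(): hands the job in, once; it reports no verdict.
The state is a dict: "time_s": time; "joint_pos": joint angles; "joint_velocities": joint speeds; "tau": joint torques, N m; "tcp_pos": TCP position; "orientation": TCP orientation; "force": force on the tool from outside, world axes, zero at the start; "moment": the same for the moment, N m; "width": finger opening in m.
Only numpy, scipy, OpenCV 4.12 (cv2) and the standard library are available. Lean on these libraries where they do the work, as an engineer would, in place of code of your own. Each camera call takes 0.05 s, during which the arm holds its last target.

### The job

Put all the washed steel cups to dry: open the drying cabinet (its door comes only a little way until you press down the hidden spring catch through the gap and go on pulling), draw the tray out and stand every cup on it mouth down, as they stand now. Push the tray fully home and shut the door, and only then open the air valve on the roof half-way (45 degrees); the air stays off while the door is open. Leave the other things on the worktop where they are.

Things in the scene. Friction and masses are not known exactly. Their poses are not given: they have to be found in the camera images.
- cabinet: White benchtop drying cabinet, fixed: 220 deep (its x) x 310 wide (its y) x 185 mm high, walls 12 mm, door in front. Origin: centre of its underside; x points away from the robot, into the cabinet, y left, z up; may stand turned by up to 0.1 rad. Front plane at x = -110 mm. The air valve stands on the roof (108 mm high, copper pipe to the rear); the rest of the roof is clear.
- door (a joint): Door angle in rad: 0 shut, 2.1 fully open (stop). The left edge swings towards the robot, then right. Light friction (0.1 N m); stays where left. At about 0.2 rad (gap 50 mm at the catch) the hidden catch stops it unless pressed down; beyond 0.35 rad it is clear of it. To shut, just push: the catch rides under its strike bar and springs up.
- door_hinge (a point): Lower end of the door's vertical hinge line, at the cabinet's right front edge (cabinet frame x = -110, y = -155, z = 0 mm). The point turns with the door: its y axis runs along the panel to the free edge, x square to it (into the cabinet when shut). Panel: 310 wide, 16 mm thick, from 5 to 185 mm above the worktop, inner face at x = -1 mm of this frame.
- door_handle (a point): Middle of the bow handle on the door's outer face: a level square bar 90 mm long, 10 mm thick, 250 mm from the hinge line, 22 mm below the door's top edge; 41 mm clear between bar and door face, open to above, 70 mm wide between the posts.
- catch (a joint): Spring catch on the door's inner face, a white plastic arm 115 mm long reaching into the cabinet below the roof: 0 at rest (up), grows as it is pressed down, at most 0.5 rad; springs back. About 0.2 rad frees its hook; 0.25 to 0.4 is a good press. Pivot at the door's inner face, 18 mm below the door's top.
- catch_ridge (a point): Top of the press ridge (26 mm wide, 12 mm thick) across the catch arm: 16 mm in from the door's inner face, 250 mm from the hinge line, 28 mm below the door's top. Reached from above through the gap when the door stands ajar against the catch; pressing it down 4 to 6 mm (5 to 9 N) and keeping it down while pulling on frees the door.
- tray (a joint): How far the aluminium drip tray is drawn out of the cabinet towards the robot, in m: 0 home, 0.175 fully out (stop). About 1.5 N friction. The door must stand wide open (1.6 rad or more) to leave it room.
- tray_floor (a point): Centre of the tray's floor (top side), 22 mm above the worktop; axes as the cabinet's. Tray 190 (x) x 272 (y) mm outside, 178 x 262 mm inside; side and back walls rise 30 mm above the floor, the front wall (6 mm thick) 40 mm. Fully out, this point lies 186 mm in front of the cabinet's origin.
- tray_rim (a point): Middle of the top edge of the tray's front wall, 62 mm above the worktop. With the tray home the wall's outer face lies 4 mm behind the cabinet's front plane, under the roof (underside 173 mm up): hook behind the wall, or push on its outside, with the tool tilted forward some 45 degrees.
- valve (a joint): Butterfly handle of the air valve: 0 (closed, handle straight across the pipe) to 1.571 rad (fully open, handle along the pipe); turns anticlockwise seen from above, about 0.06 N m friction, stays where it is left. Half-way is 0.785.
- valve_grip (a point): Centre of the valve handle, on its vertical axis, 97 mm above the cabinet's roof: a dark steel bar 72 long (its y axis), 12 thick (its x axis), 22 mm high, free all round; the brass neck begins 21 mm below this point.
- cup1_mid (a point): Centre of a stainless steel cup standing mouth down on the worktop: 55 mm across (rolled rim at the bottom 60 mm), 85 mm high, about 120 g, closed flat top, smooth; this point lies half-way up. Two or three of the four cups (cup1 to cup4) are there, near the left corner.
- cup2_mid (a point): Centre of the second steel cup, same as cup1.
- cup3_mid (a point): Centre of the third steel cup, same as cup1.
- cup4_mid (a point): Centre of the fourth steel cup, same as cup1.
- brush: Bystander: green nylon brush with wooden handle, 200 mm long, 34 mm high. Origin at its underside.
- scraper: Bystander: clear acrylic scraper, 165 x 80 mm, 12 mm high, lying flat. Origin at its underside.
- cork: Bystander: large cork bung 56 mm wide, 50 mm high. Origin at its underside.
- jar: Bystander: amber glass jar with steel lid, 68 mm wide, 100 mm high. Origin at its underside.
- tape: Bystander: cardboard tape core 90 mm wide, 24 mm high. Origin at its underside.
There are look-alikes about, which are no part of the job. What is shaped like the part that bears cup2_mid but green or red is not meant.

How it is judged:
On the way, in this order (a step that is already met when the one before it is completed fails the run):
1. with the door ajar, the catch is pressed down through the gap (value of joint catch above 0.15 rad and value of joint door between 0.1 and 0.4 rad), for 0.05 s.
2. the door is open (value of joint door above 1.2 rad), for 0.2 s.
3. every cup stands mouth down in the drawn-out tray (x of cup1_mid in the frame of tray_floor between -0.08 and 0.08 m and y of cup1_mid in the frame of tray_floor between -0.12 and 0.12 m and z of cup1_mid in the frame of tray_floor between 0.034 and 0.051 m and angle between each of cup1_mid, cup2_mid, cup3_mid, cup4_mid's own z axis and vertical below 0.2 rad and x of cup2_mid in the frame of tray_floor between -0.08 and 0.08 m and y of cup2_mid in the frame of tray_floor between -0.12 and 0.12 m and z of cup2_mid in the frame of tray_floor between 0.034 and 0.051 m and x of cup3_mid in the frame of tray_floor between -0.08 and 0.08 m and y of cup3_mid in the frame of tray_floor between -0.12 and 0.12 m and z of cup3_mid in the frame of tray_floor between 0.034 and 0.051 m and x of cup4_mid in the frame of tray_floor between -0.08 and 0.08 m and y of cup4_mid in the frame of tray_floor between -0.12 and 0.12 m and z of cup4_mid in the frame of tray_floor between 0.034 and 0.051 m and value of joint tray above 0.05 m), for 0.3 s.
4. the tray is home and the door shut (value of joint door below 0.05 rad and value of joint tray below 0.012 m), for 0.2 s.
5. the air valve is half open (value of joint valve between 0.655 and 0.915 rad), for 0.2 s.
At the end, for the whole second after the job is handed in: Every cup present stands mouth down (within 0.2 rad of upright) and at rest on the tray's floor, the tray is home (within 12 mm), the door is shut (within 0.05 rad) with the catch sprung up, and the air valve stands at 45 degrees (within 0.13 rad) (all of step 4 and all of step 5 and x of cup1_mid in the frame of tray_floor between -0.08 and 0.08 m and y of cup1_mid in the frame of tray_floor between -0.12 and 0.12 m and z of cup1_mid in the frame of tray_floor between 0.034 and 0.051 m and angle between each of cup1_mid, cup2_mid, cup3_mid, cup4_mid's own z axis and vertical below 0.2 rad and x of cup2_mid in the frame of tray_floor between -0.08 and 0.08 m and y of cup2_mid in the frame of tray_floor between -0.12 and 0.12 m and z of cup2_mid in the frame of tray_floor between 0.034 and 0.051 m and x of cup3_mid in the frame of tray_floor between -0.08 and 0.08 m and y of cup3_mid in the frame of tray_floor between -0.12 and 0.12 m and z of cup3_mid in the frame of tray_floor between 0.034 and 0.051 m and x of cup4_mid in the frame of tray_floor between -0.08 and 0.08 m and y of cup4_mid in the frame of tray_floor between -0.12 and 0.12 m and z of cup4_mid in the frame of tray_floor between 0.034 and 0.051 m and linear speed of each of cup1, cup2, cup3, cup4 below 0.02 m/s and value of joint catch below 0.08 rad); the robot touches nothing.
It fails at once if the air valve is opened while the door is open (value of joint valve above 0.35 rad and value of joint door above 0.15 rad).
It fails at once if a thing that is no part of the job (brush, scraper, cork, jar, tape core) is pushed more than 60 mm aside (distance of any of brush, scraper, cork, jar, tape from where it was at the start of the episode above 0.06 m).
Of cup1, cup2, cup3, cup4 only 2 to 3 are there at a start; the rules pass over those that are not, and their reading is None.
At some moment in a run one of cup1, cup2, cup3, cup4 may be knocked a few centimetres aside while the robot is not near it.
It also fails if it takes over 208 s, if anything falls off the work surface, if the arm or the gripper's body presses on something with over 40 N, if the wrist force passes 120 N, or if a joint passes its speed limit or range.

## Working session

There is one attempt and no reset: what is moved stays moved. The work goes in short steps, Python scripts to look and compute and a shell command to move; the robot and the scene stay as the last step left them, time stands still between calls to the robot, and variables do not carry over. Pictures are saved under pics/ and viewed, and the job is handed in when it is done.

```bash
ls; mkdir -p pics
python3 - <<'E'
from cell import robot
import cv2
print(robot.observe())
for n in ("side","top"):
    c=robot.calibration(n); print(n,c)
    im,d=robot.get_image(n); cv2.imwrite(f"pics/{n}0.png",im)
    import numpy as np; np.save(f"pics/{n}0_d.npy",d)
E
```

```text
pics
{'time_s': 0.0, 'joint_pos': array([ 9.71664265e-01,  3.81200380e-01,  1.29827548e+00,  3.28451663e-06,
        1.46361757e+00, -2.15318108e-01]), 'joint_velocities': array([-1.43602049e-05,  1.16194281e-03,  7.74184931e-04, -2.38779857e-03,
        3.59044760e-04,  2.52905424e-04]), 'tau': array([-4.56786329e-04, -4.37940431e+01, -2.24550819e+01,  7.12060835e-02,
        3.53634590e-02, -3.58987609e-05]), 'tcp_pos': array([0.20579478, 0.5097325 , 0.23813046]), 'orientation': array([ 1.90731330e-01,  9.81641990e-01, -6.88373966e-04, -2.98698626e-04]), 'force': array([-0.13023402, -0.49622238,  0.29624153]), 'moment': array([-0.0246976 ,  0.01009968,  0.0092322 ]), 'width': 0.08827024007445515}
side {'K': array([[572.91618816,   0.        , 313.08743752],
       [  0.        , 572.91618816, 240.70881447],
       [  0.        ,   0.        ,   1.        ]]), 'k1': -0.1787760966477815, 'R': array([[ 0.48331269,  0.87543019, -0.00555248],
       [ 0.8096559 , -0.44939391, -0.37749496],
       [-0.33296573,  0.17795251, -0.92599499]]), 't': array([-0.25351224, -0.37764239,  2.03450221])}
top {'K': array([[495.54985709,   0.        , 324.13239786],
       [  0.        , 495.54985709, 242.32215125],
       [  0.        ,   0.        ,   1.        ]]), 'k1': -0.0027502831855528626, 'R': array([[ 3.29692059e-04, -9.99997075e-01,  2.39614620e-03],
       [-9.88317361e-01, -6.91035182e-04, -1.52408386e-01],
       [ 1.52409596e-01, -2.31790505e-03, -9.88314698e-01]]), 't': array([-0.02014437,  0.58169149,  1.35442002])}
```

View pics/side0.png

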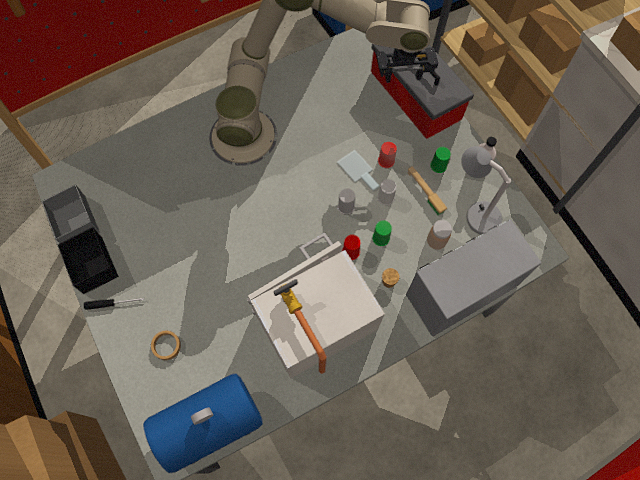

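View pics/top0.png

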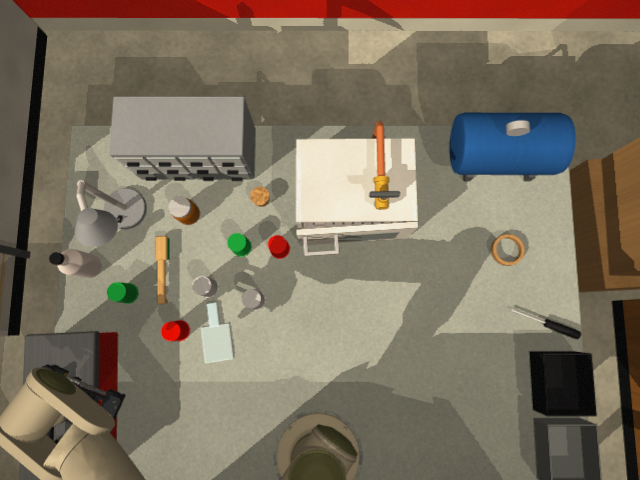

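```bash
cat > h.py <<'E'
import numpy as np, cv2
from cell import robot
from scipy.spatial.transform import Rotation as Rn
CAL={n:robot.calibration(n) for n in("side","top")}
def ray(n,u,v):
    c=CAL[n];K=c["K"]
    d=cv2.undistortPoints(np.array([[[u,v]]],float),K,np.array([c["k1"],0,0,0,0]))[0,0]
    # opencv model: x*(1+k1 r2)
    R,t=c["R"],c["t"]
    return -R.T@t, R.T@np.array([d[0],d[1],1.])
def plane(n,u,v,z):
    o,d=ray(n,u,v); return o+d*(z-o[2])/d[2]
def proj(n,X):
    c=CAL[n]; r,_=cv2.Rodrigues(c["R"])
    return cv2.projectPoints(np.array(X,float).reshape(-1,1,3),r,c["t"],c["K"],np.array([c["k1"],0,0,0,0]))[0][:,0]
def cloud(n,d):
    c=CAL[n]; v,u=np.mgrid[0:480,0:640]
    q=cv2.undistortPoints(np.stack([u.ravel(),v.ravel()],1).astype(float)[:,None],c["K"],np.array([c["k1"],0,0,0,0]))[:,0]
    P=np.c_[q,np.ones(len(q))]*d.reshape(-1,1)
    W=(P-c["t"])@c["R"]
    W[d.ravel()<=0]=np.nan
    return W.reshape(480,640,3)
def snap(name):
    out={}
    for n in("side","top"):
        im,d=robot.get_image(n); cv2.imwrite(f"pics/{n}{name}.png",im); np.save(f"pics/{n}{name}_d.npy",d); out[n]=(im,d)
    return out
def load(name,n): return cv2.imread(f"pics/{n}{name}.png"),np.load(f"pics/{n}{name}_d.npy")
def crop(name,n,x0,y0,x1,y1,s,out):
    im=cv2.imread(f"pics/{n}{name}.png")[y0:y1,x0:x1]
    cv2.imwrite(out,cv2.resize(im,None,fx=s,fy=s,interpolation=cv2.INTER_CUBIC))
def tri(us,ut):
    o1,d1=ray("side",*us);o2,d2=ray("top",*ut)
    A=np.c_[d1,-d2]; s=np.linalg.lstsq(A,o2-o1,rcond=None)[0]
    a=o1+d1*s[0];b=o2+d2*s[1]; return (a+b)/2,np.linalg.norm(a-b)
E
python3 - <<'E'
from h import *
crop("0","top",150,110,430,320,2.8,"pics/ct0.png")
crop("0","side",230,130,470,390,2.3,"pics/cs0.png")
E
```

```text
(no output)
```

View pics/ct0.png

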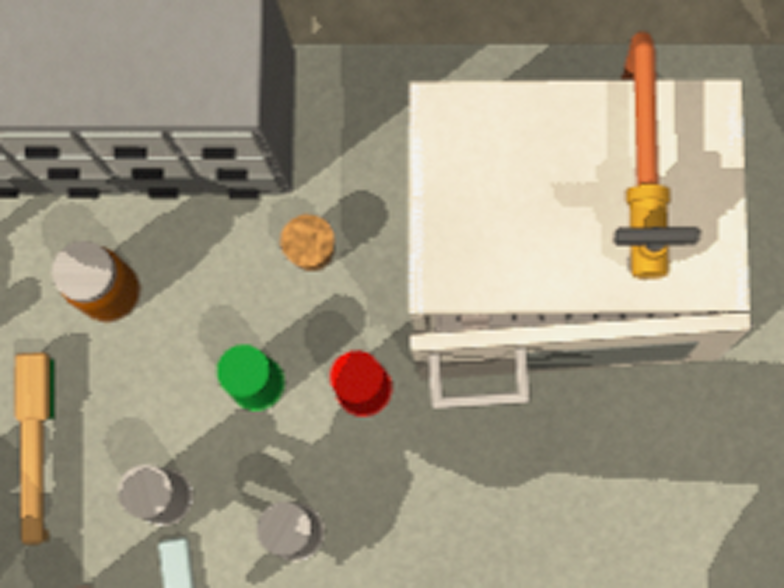

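View pics/cs0.png

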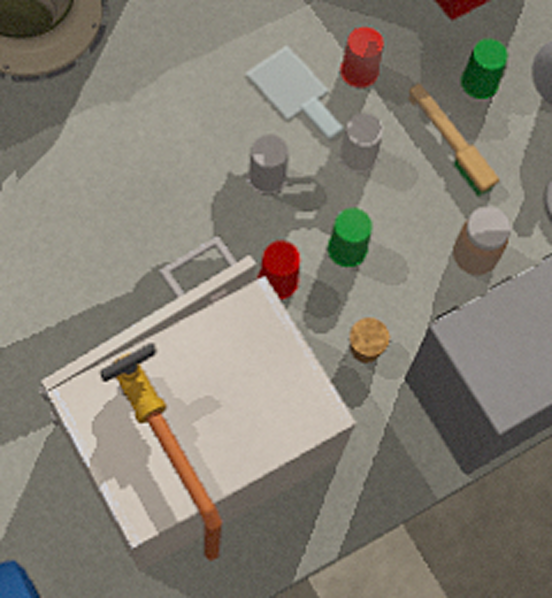

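Run:
```python
from h import *
for n in("top","side"):
    im,d=load("0",n); W=cloud(n,d)
    m=(abs(W[...,2]-0.185)<0.006)&(W[...,0]>0.4)&(abs(W[...,1])<0.3)
    m=cv2.morphologyEx(m.astype(np.uint8),cv2.MORPH_OPEN,np.ones((3,3)))
    k,l,s,c=cv2.connectedComponentsWithStats(m)
    for i in np.argsort(-s[1:,4])[:3]+1:
        P=W[l==i]; r=cv2.minAreaRect(P[:,:2].astype(np.float32)*1000)
        print(n,s[i],np.nanmedian(P[:,2]),r,cv2.boxPoints(r).round(1).tolist())
    # cups: cyan by height
    if 1:
        hsv=cv2.cvtColor(im,cv2.COLOR_BGR2HSV)
        m=(abs(W[...,2]-0.085)<0.008)&(W[...,0]>0.1)&(W[...,0]<0.75)
        k,l,s,c=cv2.connectedComponentsWithStats(cv2.morphologyEx(m.astype(np.uint8),cv2.MORPH_OPEN,np.ones((3,3))))
        for i in range(1,k):
            if s[i,4]>40 and s[i,4]<2000:
                P=W[l==i]; print(n,'z85',s[i],P.mean(0).round(4),(P.max(0)-P.min(0)).round(3),np.median(im[l==i],0))
```

```text
top [ 297  139  121   94 9226] 0.18509703368151473 ((711.5448608398438, -103.33940124511719), (251.0155487060547, 308.3020935058594), 0.5327740907669067) [[584.5999755859375, 49.599998474121094], [587.5, -258.70001220703125], [838.5, -256.29998779296875], [835.5999755859375, 52.0]]
top [297 227  41   9 246] 0.18478557103876106 ((589.983154296875, -1.3773345947265625), (17.004009246826172, 102.98098754882812), 3.980447292327881) [[577.9000244140625, 49.400001525878906], [585.0999755859375, -53.29999923706055], [602.0, -52.20000076293945], [594.9000244140625, 50.599998474121094]]
top z85 [228 233  19  19 283] [0.576  0.2195 0.0846] [0.051 0.05  0.016] [ 57. 163.  31.]
top z85 [268 235  19  19 280] [0.57   0.1087 0.0852] [0.05  0.05  0.015] [  9.  18. 174.]
top z85 [193 276  19  19 293] [0.458  0.3108 0.0846] [0.049 0.05  0.014] [131. 143. 152.]
top z85 [107 282  19  20 297] [0.4409 0.5411 0.0846] [0.051 0.051 0.014] [ 47. 139.  25.]
top z85 [242 289  19  20 298] [0.422  0.1765 0.085 ] [0.051 0.049 0.014] [133. 145. 154.]
top z85 [161 322  21  19 310] [0.3359 0.3888 0.0848] [0.048 0.053
[... 964 characters left out ...]
7595825) [[803.4000244140625, -228.10000610351562], [803.5, -251.89999389648438], [839.2000122070312, -251.8000030517578], [839.0999755859375, -228.0]]
side z85 [381 142  12  12  78] [0.3296 0.3878 0.0853] [0.04  0.049 0.016] [ 51.   59.5 188.5]
side z85 [435 148  16  13 145] [0.4461 0.5418 0.0844] [0.05  0.054 0.015] [ 55. 135.  32.]
side z85 [381 180  15  15 160] [0.4632 0.3143 0.0849] [0.049 0.05  0.015] [121. 126. 132.]
side z85 [340 188  14  16 167] [0.4244 0.181  0.0851] [0.055 0.048 0.016] [122. 126. 133.]
side z85 [375 221  16  15 173] [0.5793 0.2207 0.085 ] [0.047 0.052 0.016] [ 62. 143.  42.]
side z85 [344 235  16  15 165] [0.5726 0.111  0.0849] [0.05  0.05  0.015] [  0.   3. 148.]
```

Run:
```python
from h import *
im,d=load("0","top");W=cloud("top",d)
m=(W[...,2]>0.27)&(W[...,2]<.31)&(W[...,0]>.5)&(abs(W[...,1]+.15)<.15)
P=W[m];print('valve top',P.mean(0),cv2.minAreaRect((P[:,:2]*1000).astype(np.float32)))
im2,d2=load("0","side");W2=cloud("side",d2)
m=(W2[...,2]>0.27)&(W2[...,2]<.31)&(W2[...,0]>.5)&(abs(W2[...,1]+.15)<.15)
P=W2[m];print('valve side',P.mean(0),cv2.minAreaRect((P[:,:2]*1000).astype(np.float32)))
for n,Wn in(("top",W),("side",W2)):
    m=(Wn[...,2]>0.15)&(Wn[...,2]<.19)&(Wn[...,0]>.5)&(Wn[...,0]<.575)&(abs(Wn[...,1])<.1)
    P=Wn[m];print('handle',n,P.mean(0),P.min(0),P.max(0),len(P))
    m=(Wn[...,2]>0.015)&(Wn[...,2]<.035)&(abs(Wn[...,0]-.55)<.15)&(abs(Wn[...,1]+.4)<.15)
    P=Wn[m];print('tape',n,P.mean(0),P.min(0),P.max(0),len(P))
    # door top strip
    m=(abs(Wn[...,2]-.185)<.006)&(Wn[...,0]>.56)&(Wn[...,0]<.63)
    P=Wn[m]
    for y in np.arange(-.25,.06,.05):
        q=P[abs(P[:,1]-y)<.01]; 
        if len(q): print(round(y,2),np.sort(q[:,0])[::max(1,len(q)//8)].round(3))
```

```text
valve top [ 0.65871926 -0.16244805  0.28873873] ((658.8836669921875, -162.69085693359375), (72.031982421875, 16.73257064819336), 89.4990234375)
valve side [ 0.66528399 -0.15862933  0.2890545 ] ((664.6132202148438, -158.81338500976562), (17.074960708618164, 70.82659912109375), 2.0988996028900146)
handle top [ 0.54530547 -0.01011282  0.16759824] [ 0.52956569 -0.05529394  0.15980598] [0.57420054 0.03233299 0.17458943] 239
tape top [ 0.5647526  -0.51310113  0.02331664] [ 0.52054857 -0.54943239  0.01513174] [ 0.60980195 -0.25041752  0.03397407] 180
-0.25 [0.599 0.602 0.605 0.61  0.612 0.618 0.621 0.624 0.628]
-0.2 [0.595 0.599 0.603 0.605 0.61  0.617 0.621 0.624 0.628]
-0.15 [0.592 0.594 0.599 0.602 0.607 0.616 0.62  0.623 0.628]
-0.1 [0.589 0.592 0.597 0.6   0.605 0.618 0.621 0.625 0.629]
-0.05 [0.585 0.589 0.592 0.597 0.6   0.618 0.621 0.625 0.629]
-0.0 [0.581 0.585 0.589 0.594 0.598 0.617 0.622 0.626]
0.05 [0.579 0.582 0.587 0.589 0.595 0.616 0.62  0.623 0.628]
handle side [ 0.54847047 -0.00709007  0.16716137] [ 0.53239486 -0.0528586   0.15413078] [0.57453295 0.03950726 0.177416  ] 180
tape side [ 0.57563915 -0.50182795  0.02275056] [ 0.52257322 -0.54892     0.01516166] [ 0.6864027  -0.25369461  0.03451117] 154
-0.25 [0.6   0.605 0.608 0.61  0.614 0.616 0.621 0.624 0.628]
-0.2 [0.598 0.603 0.606 0.61  0.614 0.619 0.623 0.627 0.63 ]
-0.15 [0.595 0.597 0.601 0.603 0.605 0.607 0.609 0.611 0.619 0.622]
-0.1 [0.591 0.596 0.6   0.605 0.608 0.619 0.622 0.627]
-0.05 [0.587 0.593 0.596 0.6   0.603 0.619 0.621 0.625 0.627]
-0.0 [0.585 0.59  0.594 0.597 0.601 0.618 0.621 0.625 0.63 ]
0.05 [0.582 0.587 0.591 0.594 0.597 0.618 0.621 0.627 0.63 ]
```

```bash
cat > st.py <<'E'
import sys
from h import *
s=robot.observe(); R=Rn.from_quat(s["orientation"]); M=R.as_matrix()
print("t",round(s["time_s"],2),"tcp",(s["tcp_pos"]*1000).round(1),"w",round(s["width"]*1000,1),"F",s["force"].round(1),"M",s["moment"].round(2))
print("x",M[:,0].round(3),"y",M[:,1].round(3),"z",M[:,2].round(3),"q",s["joint_pos"].round(2))
a=[float(v) for v in sys.argv[1:]]
if len(a)>=3:   # target x y z mm [yaw of tool y minus 90deg, tilt(forward)] 
    d=M.T@(np.array(a[:3])-s["tcp_pos"]*1000); print("tool shift",d.round(1))
    if len(a)>3:
        yaw=a[3]; tilt=a[4] if len(a)>4 else 0
        T=np.c_[[-1,0,0],[0,1,0],[0,0,-1]]
        T=Rn.from_euler('z',yaw).as_matrix()@Rn.from_euler('y',-tilt).as_matrix()@T
        # tilt>0: tool z leans to +x world
        print("tool turn",(R.inv()*Rn.from_matrix(T)).as_rotvec().round(3),"z*",T[:,2].round(2))
E
python3 -m creep '[[0,0,0,0,0,-0.096,0],[0,0,0,0,0,-0.096,0],[0,0,0,0,0,-0.096,0],[0,0,0,0,0,-0.096,0]]'; python3 st.py 561 -9 240 0
```

```text
time_s: 0.43
tcp_pos: [0.2059, 0.5098, 0.2384]
orientation: [-0.002, 1.0, -0.0, -0.0]
force: [0.5, -0.4, 0.3]
width: 0.0635
t 0.43 tcp [205.9 509.8 238.4] w 63.5 F [ 0.5 -0.4  0.3] M [-0.02 -0.01  0.03]
x [-1.    -0.005  0.001] y [-0.005  1.    -0.001] z [-0.001 -0.001 -1.   ] q [ 0.97  0.38  1.3  -0.    1.46 -0.6 ]
tool shift [-352.6 -520.6   -1.4]
tool turn [-0.001 -0.001  0.005] z* [ 0.  0. -1.]
```

```bash
python3 -m creep '[[-22,-32,0,0,0,0,0],[-22,-32,0,0,0,0,0],[-22,-32,0,0,0,0,0],[-22,-32,0,0,0,0,0],[-22,-32,0,0,0,0,0]]'; python3 -m creep '[[-22,-32,0,0,0,0,0],[-22,-32,0,0,0,0,0],[-22,-32,0,0,0,0,0],[-22,-32,0,0,0,0,0],[-22,-32,0,0,0,0,0]]'; python3 -m creep '[[-22,-32,0,0,0,0,0],[-22,-32,0,0,0,0,0],[-22,-32,0,0,0,0,0],[-22,-32,0,0,0,0,0],[-22,-32,0,0,0,0,0]]';python3 st.py 561 -9 240 0
```

```text
time_s: 0.85
tcp_pos: [0.3164, 0.3484, 0.2385]
orientation: [-0.0, 1.0, -0.0, -0.0]
force: [0.8, -0.0, 0.8]
width: 0.0303
time_s: 1.27
tcp_pos: [0.4266, 0.1882, 0.2386]
orientation: [-0.0, 1.0, -0.0, -0.0]
force: [-0.7, 0.5, 0.3]
width: 0.0002
time_s: 1.68
tcp_pos: [0.5367, 0.0282, 0.2385]
orientation: [0.0, 1.0, 0.0, -0.0]
force: [0.5, -0.4, 1.0]
width: 0.0006
t 1.68 tcp [536.7  28.2 238.5] w 0.6 F [ 0.5 -0.4  1. ] M [ 0.05  0.01 -0.04]
x [-1.     0.     0.001] y [0. 1. 0.] z [-0.001  0.    -1.   ] q [-0.17  0.36  1.33  0.    1.45 -1.74]
tool shift [-24.3 -37.2  -1.5]
tool turn [ 0.    -0.001 -0.   ] z* [ 0.  0. -1.]
```

Run:
```python
from h import *
snap("1"); crop("1","top",0,200,320,480,2.1,"pics/ct1.png");crop("1","side",220,30,560,330,2.2,"pics/cs1.png")
```

```text
(no output)
```

View pics/ct1.png

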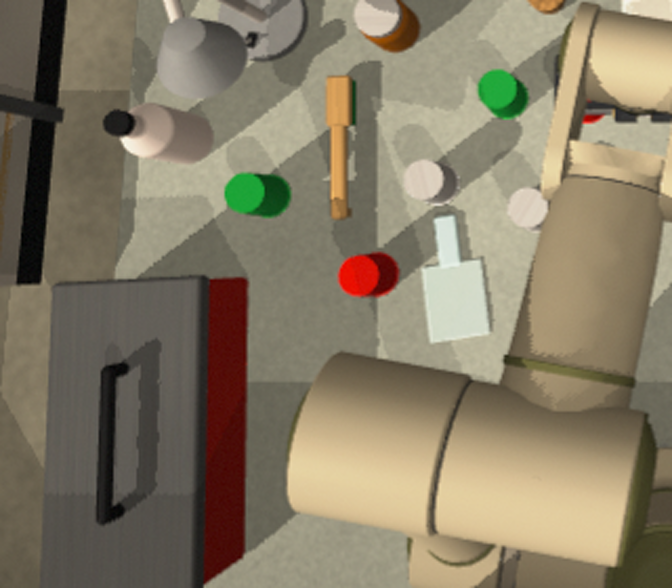

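View pics/cs1.png

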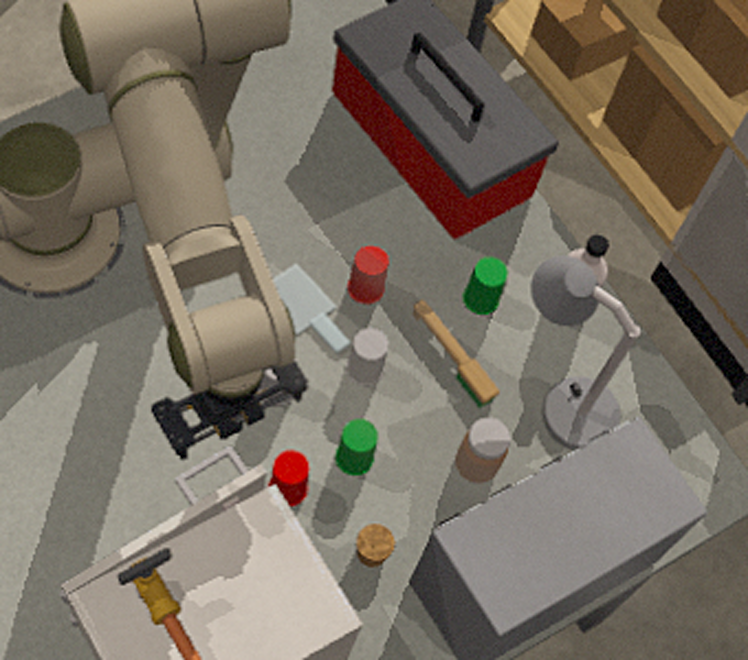

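```bash
python3 -m creep '[[-24,-37,0,0,0,0,0],[0,0,30,0,0,0,0],[0,0,30,0,0,0,0],[0,0,15,0,0,0,0],[0,0,13,0,0,0,0]]'; python3 st.py 561 -9 240 0
```

```text
time_s: 2.2
tcp_pos: [0.5577, -0.0044, 0.1487]
orientation: [-0.0, 1.0, 0.0, -0.002]
force: [-0.2, -0.1, 0.9]
width: 0.0005
t 2.2 tcp [557.7  -4.4 148.7] w 0.5 F [-0.2 -0.1  0.9] M [ 0.05 -0.07  0.02]
x [-1.    -0.     0.003] y [-0.     1.     0.001] z [-0.003  0.001 -1.   ] q [-0.22  0.48  1.42  0.    1.25 -1.79]
tool shift [ -3.   -4.5 -91.3]
tool turn [ 0.001 -0.003  0.   ] z* [ 0.  0. -1.]
```

```bash
python3 -m creep '[[10,0,0,0,0,0,0],[10,0,0,0,0,0,0],[8,0,0,0,0,0,0],[6,0,0,0,0,0,0]]'; python3 -m creep '[[4,0,0,0,0,0,0],[4,0,0,0,0,0,0]]'; python3 -m creep '[[3,0,0,0,0,0,0],[0,0,0,0,0,0,0]]'
```

```text
time_s: 2.53
tcp_pos: [0.5239, -0.0045, 0.1508]
orientation: [-0.0, 1.0, 0.0, -0.0]
force: [1.1, -0.6, 0.5]
width: 0.0002
time_s: 2.7
tcp_pos: [0.5198, -0.0052, 0.1514]
orientation: [-0.0, 1.0, -0.0, 0.005]
force: [28.0, 0.4, -15.8]
width: 0.0004
time_s: 2.87
tcp_pos: [0.5196, -0.0053, 0.1515]
orientation: [0.0, 1.0, -0.0, 0.008]
force: [29.0, 1.4, -16.3]
width: 0.0004
```

```bash
python3 -m creep '[[-12,0,0,0,0,0,0],[-6,0,-5,0,0,0,0],[0,0,-30,0,0,0,0],[0,0,-30,0,0,0,0],[0,0,-15,0,0,0,0]]'
python3 - <<'E'
from h import *
o=snap("2"); crop("2","top",270,120,440,270,4,"pics/ct2.png")
for n in o:
    W=cloud(n,o[n][1]);m=(abs(W[...,2]-.185)<.006)&(W[...,0]>.5)&(W[...,0]<.66)
    P=W[m]
    for y in np.arange(-.25,.07,.04):
        q=np.sort(P[abs(P[:,1]-y)<.008][:,0])
        if len(q)>3:
            j=np.where(np.diff(q)>.006)[0]; print(n,round(y,2),q[0].round(3),[(q[k].round(3),q[k+1].round(3)) for k in j])
E
python3 st.py 580 -9 230 0.2
```

```text
time_s: 3.28
tcp_pos: [0.5322, -0.0049, 0.2343]
orientation: [-0.0, 1.0, -0.0, 0.002]
force: [0.1, 0.4, 0.4]
width: 0.0002
side -0.25 0.601 []
side -0.21 0.593 [(np.float64(0.61), np.float64(0.618))]
side -0.17 0.583 [(np.float64(0.602), np.float64(0.618)), (np.float64(0.626), np.float64(0.643))]
side -0.13 0.577 [(np.float64(0.594), np.float64(0.617)), (np.float64(0.624), np.float64(0.642))]
side -0.09 0.567 [(np.float64(0.588), np.float64(0.617))]
side -0.05 0.561 [(np.float64(0.579), np.float64(0.616))]
side -0.01 0.552 [(np.float64(0.57), np.float64(0.617))]
side 0.03 0.545 [(np.float64(0.562), np.float64(0.616))]
top -0.25 0.596 []
top -0.21 0.589 [(np.float64(0.606), np.float64(0.616))]
top -0.17 0.582 [(np.float64(0.598), np.float64(0.615))]
top -0.13 0.571 [(np.float64(0.59), np.float64(0.615))]
top -0.09 0.615 []
top -0.05 0.628 []
top -0.01 0.638 []
top 0.03 0.648 []
t 3.38 tcp [532.4  -5.  233.6] w 0.6 F [ 0.2  0.3 -0.9] M [-0.   -0.04 -0.01]
x [-1.    -0.    -0.005] y [-0.     1.    -0.001] z [ 0.005 -0.001 -1.   ] q [-0.23  0.35  1.36 -0.    1.43 -1.8 ]
tool shift [-47.6  -4.    3.8]
tool turn [-0.002  0.005 -0.2  ] z* [ 0.  0. -1.]
```

View pics/ct2.png

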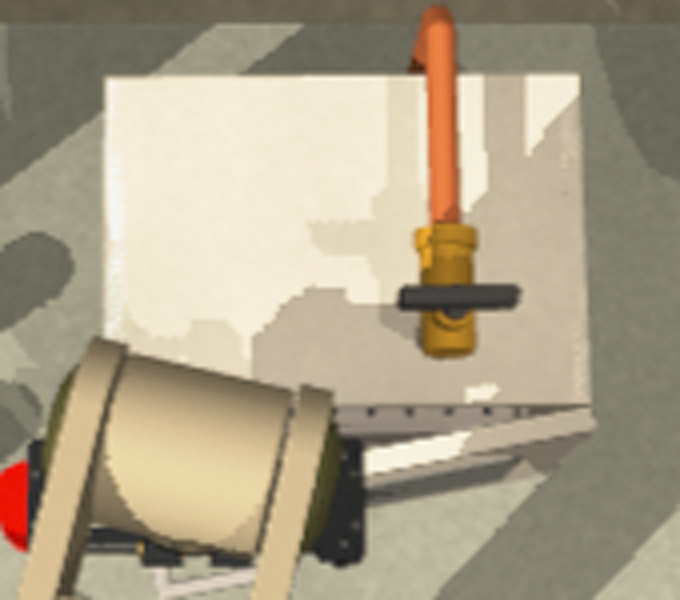

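```bash
python3 -m creep '[[-25,-2,0,0,0,-0.1,0],[-24,4,0,0,0,-0.1,0],[0,0,30,0,0,0,0],[0,0,20,0,0,0,0],[0,0,10,0,0,0,0]]'; python3 st.py 583 -8 160 0.2
```

```text
time_s: 3.8
tcp_pos: [0.5792, -0.0001, 0.1678]
orientation: [-0.1, 0.995, 0.001, -0.002]
force: [-2.0, 6.6, 50.9]
width: 0.0001
t 3.8 tcp [ 5.792e+02 -1.000e-01  1.678e+02] w 0.1 F [-2.   6.6 50.9] M [ 0.87  0.54 -0.1 ]
x [-0.98  -0.199  0.004] y [-0.199  0.98   0.002] z [-0.004  0.001 -1.   ] q [-0.2   0.49  1.33  0.    1.33 -1.98]
tool shift [-2.2 -8.5  7.7]
tool turn [ 0.002 -0.004  0.   ] z* [ 0.  0. -1.]
```

```bash
python3 -m creep '[[0,0,-3,0,0,0,0]]'; python3 st.py 583 -8 160 0.2
```

```text
time_s: 3.88
tcp_pos: [0.5796, -0.0002, 0.1721]
orientation: [-0.1, 0.995, 0.001, -0.001]
force: [0.4, 0.3, 0.4]
width: -0.0
t 3.88 tcp [ 5.796e+02 -2.000e-01  1.721e+02] w -0.0 F [0.4 0.3 0.4] M [ 0.04 -0.02  0.03]
x [-0.98  -0.199  0.002] y [-0.199  0.98   0.001] z [-0.003  0.001 -1.   ] q [-0.2   0.49  1.32  0.    1.34 -1.98]
tool shift [-1.8 -8.3 12. ]
tool turn [ 0.001 -0.002  0.   ] z* [ 0.  0. -1.]
```

```bash
python3 -m creep '[[0,0,-18,0,0,0,0],[-7.5,-6.5,0,0,0,0,0],[0,0,12,0,0,0,0],[0,0,5,0,0,0,0],[0,0,0,0,0,0,0]]'; python3 st.py 587 -6 160 0.2; python3 -m creep '[[0,0,3,0,0,0,0]]'; python3 -m creep '[[0,0,3,0,0,0,0]]';python3 -m creep '[[0,0,0,0,0,0,0]]';python3 st.py 587 -6 160 0.2
```

```text
time_s: 4.3
tcp_pos: [0.5878, -0.0052, 0.1732]
orientation: [-0.1, 0.995, 0.001, -0.002]
force: [0.3, 0.1, 0.2]
width: 0.0004
t 4.3 tcp [587.8  -5.2 173.2] w 0.4 F [0.3 0.1 0.2] M [0.08 0.03 0.02]
x [-0.98  -0.199  0.003] y [-0.199  0.98   0.001] z [-0.004  0.001 -1.   ] q [-0.21  0.5   1.29 -0.    1.35 -1.98]
tool shift [ 0.9 -0.6 13.2]
tool turn [ 0.001 -0.003  0.   ] z* [ 0.  0. -1.]
time_s: 4.38
tcp_pos: [0.5886, -0.0053, 0.1718]
orientation: [-0.1, 0.995, 0.0, -0.0]
force: [-0.2, 0.1, 0.7]
width: 0.0006
time_s: 4.47
tcp_pos: [0.5888, -0.0054, 0.1688]
orientation: [-0.1, 0.995, -0.0, 0.0]
force: [-0.1, -0.2, -0.6]
width: 0.0005
time_s: 4.55
tcp_pos: [0.5885, -0.0053, 0.1683]
orientation: [-0.1, 0.995, 0.0, -0.0]
force: [0.1, -0.1, 0.4]
width: 0.0004
t 4.55 tcp [588.5  -5.3 168.3] w 0.4 F [ 0.1 -0.1  0.4] M [ 0.09  0.04 -0.05]
x [-0.98  -0.199  0.001] y [-0.199  0.98   0.   ] z [-0.001  0.    -1.   ] q [-0.21  0.5   1.3  -0.    1.34 -1.98]
tool shift [ 1.6 -0.4  8.3]
tool turn [ 0.    -0.001  0.   ] z* [ 0.  0. -1.]
```

No contact now; continue down.

```bash
for i in 1; do python3 -m creep '[[0,0,3,0,0,0,0],[0,0,0,0,0,0,0]]'; python3 -m creep '[[0,0,3,0,0,0,0],[0,0,0,0,0,0,0]]';python3 -m creep '[[0,0,3,0,0,0,0],[0,0,0,0,0,0,0]]'; done
```

```text
time_s: 4.72
tcp_pos: [0.5887, -0.0053, 0.1654]
orientation: [-0.1, 0.995, 0.0, -0.0]
force: [0.1, -0.3, 0.0]
width: 0.0002
time_s: 4.88
tcp_pos: [0.5887, -0.0053, 0.1623]
orientation: [-0.1, 0.995, 0.0, -0.0]
force: [0.4, -0.7, 0.3]
width: 0.0008
time_s: 5.05
tcp_pos: [0.5887, -0.0054, 0.1592]
orientation: [-0.1, 0.995, 0.0, -0.0]
force: [-0.7, 0.1, -0.6]
width: 0.0006
```

```bash
for i in 1; do python3 -m creep '[[0,0,3,0,0,0,0],[0,0,0,0,0,0,0]]'; python3 -m creep '[[0,0,2,0,0,0,0],[0,0,0,0,0,0,0]]';python3 -m creep '[[0,0,2,0,0,0,0],[0,0,0,0,0,0,0]]'; done
```

```text
time_s: 5.22
tcp_pos: [0.5889, -0.0055, 0.1565]
orientation: [-0.1, 0.995, -0.0, 0.0]
force: [0.4, -0.3, 3.2]
width: 0.0006
time_s: 5.38
tcp_pos: [0.5895, -0.0055, 0.1553]
orientation: [-0.1, 0.995, -0.0, 0.001]
force: [0.8, -0.0, 1.8]
width: 0.0003
time_s: 5.55
tcp_pos: [0.5893, -0.0055, 0.1535]
orientation: [-0.1, 0.995, -0.0, 0.001]
force: [1.3, -0.6, 7.9]
width: 0.0
```

```bash
python3 -m creep '[[0,0,1.5,0,0,0,0],[5,0,0,0,0,0,0]]';python3 -m creep '[[5,0,0,0,0,0,0],[3,0,0,0,0,-0.01,0]]'; python3 -m creep '[[3,0,0,0,0,-0.012,0],[3,0,0,0,0,-0.012,0]]'
```

```text
time_s: 5.72
tcp_pos: [0.5854, -0.0062, 0.153]
orientation: [-0.1, 0.995, -0.0, 0.002]
force: [-0.1, 2.4, 12.6]
width: 0.0006
time_s: 5.88
tcp_pos: [0.5767, -0.0077, 0.153]
orientation: [-0.105, 0.994, -0.0, 0.002]
force: [0.7, 4.2, 13.3]
width: 0.0004
time_s: 6.05
tcp_pos: [0.5709, -0.0088, 0.153]
orientation: [-0.117, 0.993, 0.0, 0.002]
force: [-0.5, 4.5, 12.9]
width: 0.0005
```

```bash
python3 -m creep '[[4,0,0,0,0,-0.016,0],[4,0,0,0,0,-0.016,0]]';python3 -m creep '[[4,0,0,0,0,-0.016,0],[4,0,0,0,0,-0.016,0]]'; python3 -m creep '[[5,0,0,0,0,-0.02,0],[5,0,0,0,0,-0.02,0]]'; python3 -m creep '[[5,0,0,0,0,-0.02,0],[5,0,0,0,0,-0.02,0]]'
```

```text
time_s: 6.22
tcp_pos: [0.563, -0.0104, 0.1529]
orientation: [-0.133, 0.991, 0.0, 0.002]
force: [-0.5, 5.4, 13.8]
width: 0.0008
time_s: 6.38
tcp_pos: [0.5552, -0.0124, 0.1529]
orientation: [-0.149, 0.989, 0.001, 0.002]
force: [-0.5, 7.1, 12.6]
width: 0.0002
time_s: 6.55
tcp_pos: [0.5455, -0.0152, 0.1528]
orientation: [-0.169, 0.986, 0.001, 0.001]
force: [-2.7, 8.2, 15.0]
width: 0.0003
time_s: 6.72
tcp_pos: [0.5358, -0.0184, 0.1528]
orientation: [-0.189, 0.982, 0.001, 0.001]
force: [-2.8, 8.8, 14.9]
width: 0.0005
```

```bash
python3 - <<'E'
from h import *
o=snap("3"); crop("3","side",230,180,430,330,4,"pics/cs3.png")
E
python3 st.py
```

```text
t 6.82 tcp [535.4 -18.6 152.8] w 0.4 F [-3.2  7.6 14.4] M [ 1.31  0.61 -0.06]
x [-0.929 -0.37  -0.002] y [-0.37   0.929  0.001] z [ 0.001  0.002 -1.   ] q [-0.26  0.43  1.48  0.    1.23 -2.21]
```

View pics/cs3.png

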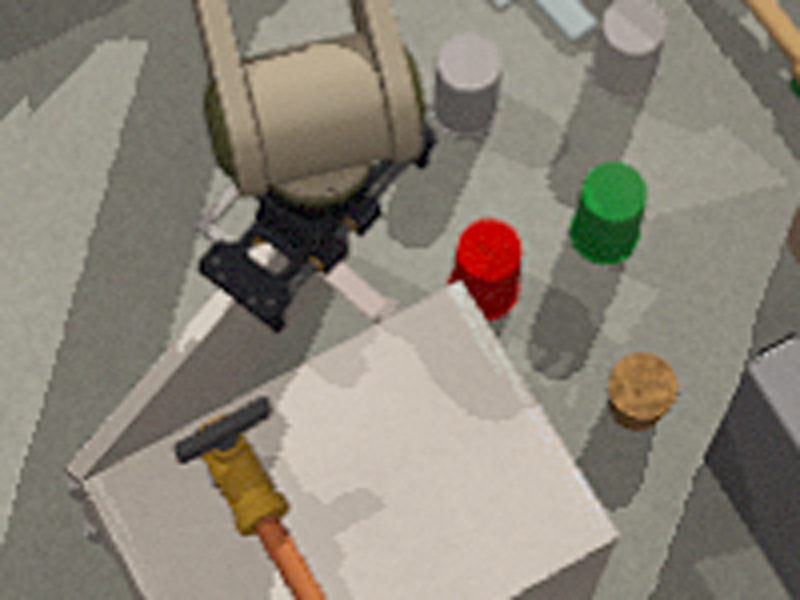

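```bash
python3 -m creep '[[6,0,0,0,0,-0.024,0],[6,0,0,0,0,-0.024,0],[6,0,0,0,0,-0.024,0],[6,0,0,0,0,-0.024,0],[6,0,0,0,0,-0.024,0]]';python3 -m creep '[[6,0,-4,0,0,0,0],[6,0,-3,0,0,0,0]]';python3 st.py
python3 - <<'E'
import numpy as np
h=np.array([618,-257.])
for t in np.arange(.5,1.95,.1):
    u=np.array([-np.sin(t),np.cos(t)]);n=np.array([np.cos(t),np.sin(t)])
    print(round(t,2),(h+235*u+9*n).round(0))
E
```

```text
time_s: 7.23
tcp_pos: [0.5078, -0.0304, 0.1526]
orientation: [-0.247, 0.969, 0.002, 0.001]
force: [-5.2, 11.5, 18.1]
width: 0.0004
time_s: 7.4
tcp_pos: [0.4976, -0.0378, 0.1585]
orientation: [-0.247, 0.969, 0.0, 0.0]
force: [0.1, -0.5, 0.0]
width: 0.0004
t 7.4 tcp [497.6 -37.8 158.5] w 0.4 F [ 0.1 -0.5  0. ] M [ 0.1  0.  -0. ]
x [-0.878 -0.478 -0.   ] y [-0.478  0.878  0.   ] z [ 0.  0. -1.] q [-0.31  0.37  1.57  0.    1.2  -2.38]
0.5 [513. -46.]
0.6 [493. -58.]
0.7 [473. -71.]
0.8 [456. -87.]
0.9 [ 440. -104.]
1.0 [ 425. -122.]
1.1 [ 413. -142.]
1.2 [ 402. -163.]
1.3 [ 394. -185.]
1.4 [ 388. -208.]
1.5 [ 384. -231.]
1.6 [ 383. -255.]
1.7 [ 384. -278.]
1.8 [ 387. -302.]
1.9 [ 393. -324.]
```

```bash
python3 -m creep '[[0,0,-7,0,0,0,0],[15,-6,0,0,0,0,0],[15,-6,0,0,0,0,0],[15,-6,0,0,0,0,0],[15,-5,0,0,0,0,0]]'; python3 -m creep '[[15,-5,0,0,0,0,0],[15,-5,0,0,0,0,0],[14,-6,0,0,0,0,0],[13,-8,0,0,0,0,0],[13,-9,0,0,0,0,0]]'; python3 -m creep '[[13,-8,0,0,0,0,0],[12,-11,0,0,0,0,0],[11,-11,0,0,0,0,0],[11,-11,0,0,0,0,0],[9,-13,0,0,0,0,0]]'; python3 st.py
```

```text
time_s: 7.82
tcp_pos: [0.456, -0.0874, 0.1654]
orientation: [-0.246, 0.969, 0.0, 0.0]
force: [0.9, 0.4, -0.1]
width: 0.0002
time_s: 8.23
tcp_pos: [0.4104, -0.1499, 0.1655]
orientation: [-0.246, 0.969, -0.0, 0.0]
force: [1.1, 2.2, -0.3]
width: 0.001
time_s: 8.65
tcp_pos: [0.3869, -0.2242, 0.1654]
orientation: [-0.246, 0.969, 0.0, 0.0]
force: [0.8, 0.1, -0.2]
width: 0.0005
t 8.65 tcp [ 386.9 -224.2  165.4] w 0.5 F [ 0.8  0.1 -0.2] M [ 0.22 -0.11  0.04]
x [-0.879 -0.477 -0.   ] y [-0.477  0.879  0.   ] z [-0.  0. -1.] q [-0.79  0.28  1.69  0.    1.17 -2.86]
```

```bash
python3 -m creep '[[0,0,0,0,0,0.1,0],[0,0,0,0,0,0.1,0],[0,0,0,0,0,0.1,0],[0,0,0,0,0,0.1,0],[0,0,0,0,0,0.1,0]]'; python3 -m creep '[[0,-14,0,0,0,0,0],[0,-14,0,0,0,0,0],[0,-14,0,0,0,0,0],[0,-14,0,0,0,0,0],[0,-14,0,0,0,0,0]]'; python3 st.py
```

```text
time_s: 9.07
tcp_pos: [0.3873, -0.2238, 0.1654]
orientation: [0.004, 1.0, -0.0, -0.0]
force: [0.4, 0.3, 0.3]
width: 0.0004
time_s: 9.48
tcp_pos: [0.3871, -0.2956, 0.1654]
orientation: [0.001, 1.0, -0.0, 0.0]
force: [1.9, 1.2, 0.8]
width: 0.0006
t 9.48 tcp [ 387.1 -295.6  165.4] w 0.6 F [1.9 1.2 0.8] M [ 0.19 -0.26 -0.06]
x [-1.     0.001 -0.001] y [ 0.001  1.    -0.   ] z [ 0.001 -0.    -1.   ] q [-0.9   0.34  1.59  0.    1.21 -2.47]
```

```bash
python3 -m creep '[[0,25,-10,0,0,0,0],[0,30,-10,0,0,0,0],[0,20,-10,0,0,0,0]]'
python3 - <<'E'
from h import *
o=snap("4"); crop("4","top",270,120,470,270,4,"pics/ct4.png"); crop("4","side",200,160,460,350,3,"pics/cs4.png")
E
python3 st.py
```

```text
time_s: 9.73
tcp_pos: [0.3867, -0.2182, 0.1952]
orientation: [0.001, 1.0, 0.001, -0.001]
force: [0.7, -1.2, -0.2]
width: 0.0002
t 9.83 tcp [ 387.4 -217.8  196.5] w 0.2 F [0.3 0.  0.4] M [ 0.04  0.01 -0.02]
x [-1.    -0.001 -0.001] y [-0.001  1.    -0.001] z [ 0.001 -0.001 -1.   ] q [-0.78  0.24  1.65 -0.    1.26 -2.35]
```

View pics/ct4.png

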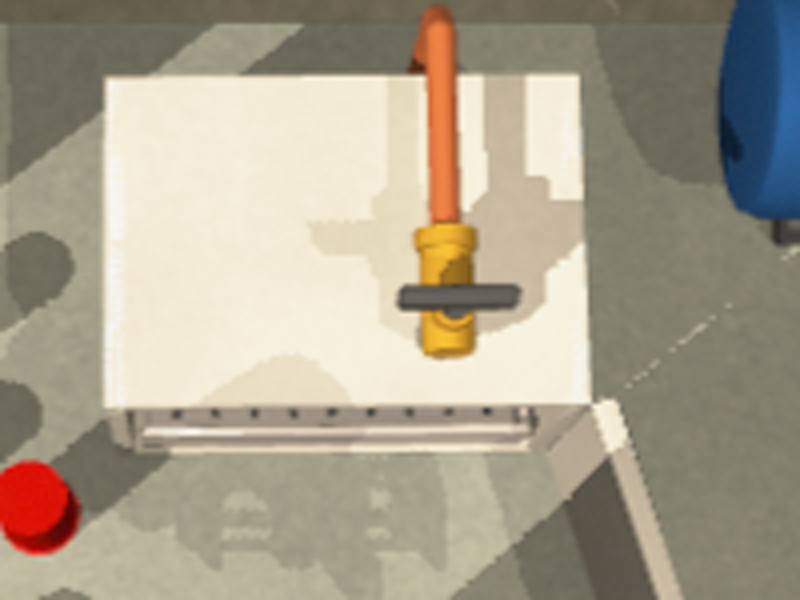

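View pics/cs4.png

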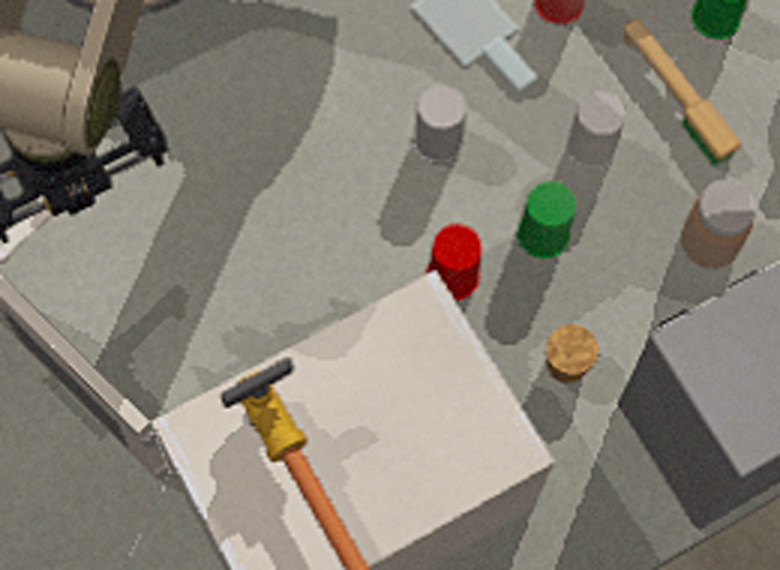

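```bash
python3 -m creep '[[-25,20,0,0,-0.112,0,0],[-25,22,0,0,-0.112,0,0],[-18,22,18,0,-0.112,0,0],[-15,25,20,0,-0.112,0,0],[-5,15,20,0,-0.112,0,0]]'; python3 -m creep '[[0,13,0,0,-0.112,0,0],[0,0,0,0,-0.112,0,0]]'; python3 st.py 560 -101 155 0.01 0.785
```

```text
time_s: 10.25
tcp_pos: [0.4926, -0.1164, 0.1566]
orientation: [0.0, 0.962, -0.001, 0.272]
force: [1.8, 0.9, 0.0]
width: 0.0005
time_s: 10.42
tcp_pos: [0.5013, -0.0988, 0.1724]
orientation: [0.01, 0.939, 0.003, 0.344]
force: [0.3, 0.3, -0.2]
width: 0.0003
t 10.42 tcp [501.3 -98.8 172.4] w 0.3 F [ 0.3  0.3 -0.2] M [0.06 0.28 0.  ]
x [-0.763  0.02  -0.646] y [0.015 1.    0.013] z [ 0.646 -0.    -0.763] q [-0.62  0.21  2.    0.9   0.5  -2.88]
tool shift [-33.6  -1.5  51.2]
tool turn [-0.008 -0.082 -0.028] z* [ 0.71  0.01 -0.71]
```

```bash
python3 -m creep '[[0,0,0,0,0.12,0,0],[0,0,0,0,0.12,0,0],[0,0,0,0,0.12,0,0],[0,0,0,0,0.12,0,0],[0,0,0,0,0.12,0,0]]'; python3 -m creep '[[-10,0,0,0,0.1,0,0],[0,0,-20,0,0,0.125,0],[0,0,-20,0,0,0.125,0],[0,0,0,0,0,0.125,0],[0,0,0,0,0,0.125,0]]';for i in 1; do python3 -m creep '[[0,0,0,0,0,0.125,0],[0,0,0,0,0,0.125,0],[0,0,0,0,0,0.125,0],[0,0,0,0,0,0.125,0],[0,0,0,0,0,0.125,0]]'; python3 -m creep '[[0,0,0,0,0,0.125,0],[0,0,0,0,0,0.125,0],[0,0,0,0,0,0.125,0],[0,0,0,0,0,0.125,0],[0,0,0,0,0,0.125,0]]'; done; python3 st.py
```

```text
time_s: 10.83
tcp_pos: [0.5047, -0.097, 0.1759]
orientation: [-0.002, 0.995, 0.007, 0.102]
force: [0.3, 0.0, -0.7]
width: 0.0006
time_s: 11.25
tcp_pos: [0.5108, -0.0973, 0.2177]
orientation: [0.247, 0.967, 0.022, 0.052]
force: [0.8, 0.3, -0.3]
width: 0.0003
time_s: 11.67
tcp_pos: [0.5104, -0.0972, 0.2167]
orientation: [0.533, 0.845, 0.036, 0.041]
force: [0.1, 0.3, 0.3]
width: 0.0007
time_s: 12.08
tcp_pos: [0.5104, -0.0972, 0.2167]
orientation: [0.766, 0.64, 0.047, 0.028]
force: [1.5, 0.2, 0.1]
width: 0.0004
t 12.08 tcp [510.4 -97.2 216.7] w 0.4 F [1.5 0.2 0.1] M [-0.04  0.09  0.01]
x [0.177 0.984 0.037] y [ 0.978 -0.179  0.104] z [ 0.109  0.017 -0.994] q [-0.45  0.3   1.49  0.07  1.26 -0.29]
```

```bash
sed -i 's/T=np.c_\[\[-1,0,0\],\[0,1,0\],\[0,0,-1\]\]/T=np.c_[[1,0,0],[0,-1,0],[0,0,-1]]/' st.py; python3 -m creep '[[0,0,0,0,0,0.125,0],[0,0,0,0,0,0.125,0],[0,0,0,0,0,0.125,0],[0,0,0,0,0,0.125,0],[0,0,0,0,0,0.125,0]]'; python3 -m creep '[[0,0,0,0,0,0.125,0],[0,0,0,0,0,0.125,0],[0,0,0,0,0,0.125,0],[0,0,0,0,0,0.125,0],[0,0,0,0,0,0.125,0]]'; python3 st.py 520 -101 195 0.01 0.785
```

```text
time_s: 12.5
tcp_pos: [0.5104, -0.0972, 0.2167]
orientation: [0.926, 0.373, 0.054, 0.012]
force: [0.2, -0.6, -0.1]
width: 0.0003
time_s: 12.92
tcp_pos: [0.5104, -0.0972, 0.2167]
orientation: [0.996, 0.07, 0.055, -0.005]
force: [-0.2, 0.0, -0.6]
width: 0.0004
t 12.92 tcp [510.4 -97.2 216.7] w 0.4 F [-0.2  0.  -0.6] M [0.03 0.22 0.03]
x [0.984 0.14  0.11 ] y [ 0.141 -0.99  -0.002] z [ 0.109  0.017 -0.994] q [-0.45  0.3   1.49  0.07  1.26  0.96]
tool shift [ 6.6  5.2 22.6]
tool turn [-0.06   0.674  0.12 ] z* [ 0.71  0.01 -0.71]
```

```bash
python3 -m creep '[[0,0,0,-0.01,0.112,0.02,0],[0,0,0,-0.01,0.112,0.02,0],[0,0,0,-0.01,0.112,0.02,0],[0,0,0,-0.01,0.112,0.02,0],[0,0,0,-0.01,0.112,0.02,0]]'; python3 -m creep '[[0,0,0,-0.01,0.112,0.02,0]]'; python3 st.py 520 -101 195 0.01 0.785
```

```text
time_s: 13.33
tcp_pos: [0.51, -0.0975, 0.2175]
orientation: [0.944, 0.018, 0.329, -0.001]
force: [1.2, 0.1, 1.2]
width: 0.0005
time_s: 13.42
tcp_pos: [0.5101, -0.0961, 0.2169]
orientation: [0.93, 0.012, 0.366, -0.004]
force: [0.9, 1.3, 0.4]
width: 0.0004
t 13.42 tcp [510.1 -96.1 216.9] w 0.4 F [0.9 1.3 0.4] M [0.01 0.41 0.01]
x [0.731 0.02  0.682] y [ 0.025 -1.     0.002] z [ 0.682  0.016 -0.732] q [-0.62  0.15  1.94  0.84  0.59  0.32]
tool shift [-7.8  5.1 22.7]
tool turn [-0.009  0.035  0.012] z* [ 0.71  0.01 -0.71]
```

```bash
python3 -m creep '[[-8,5,22,-0.01,0.035,0.012,0],[0,0,35,0,0,0,0],[0,0,35,0,0,0,0],[0,0,30,0,0,0,0],[0,0,0,0,0,0,0]]'; python3 st.py 669 -101 46 0.01 0.785
```

```text
time_s: 13.83
tcp_pos: [0.5922, -0.0991, 0.12]
orientation: [0.925, 0.006, 0.379, -0.004]
force: [-0.2, -0.4, -2.6]
width: 0.0005
t 13.83 tcp [592.2 -99.1 120. ] w 0.5 F [-0.2 -0.4 -2.6] M [-0.02  0.45  0.02]
x [0.713 0.008 0.701] y [ 0.014 -1.    -0.003] z [ 0.701  0.012 -0.713] q [-0.52  0.44  1.89  1.3   0.38 -0.11]
tool shift [  2.9   3.2 106.5]
tool turn [-0.005  0.008  0.001] z* [ 0.71  0.01 -0.71]
```

```bash
python3 -m creep '[[1,2,25,0,0,0,0],[1,1,25,0,0,0,0]]'; python3 st.py 669 -101 46 0.01 0.785
```

```text
time_s: 14.0
tcp_pos: [0.6277, -0.1017, 0.0904]
orientation: [0.924, 0.006, 0.381, -0.003]
force: [-0.2, -0.5, -0.4]
width: 0.0004
t 14.0 tcp [ 627.7 -101.7   90.4] w 0.4 F [-0.2 -0.5 -0.4] M [-0.03  0.46 -0.05]
x [0.709 0.009 0.705] y [ 0.013 -1.    -0.   ] z [ 0.705  0.009 -0.709] q [-0.48  0.54  1.83  1.42  0.35 -0.2 ]
tool shift [-2.  -0.1 60.6]
tool turn [-0.002  0.003  0.002] z* [ 0.71  0.01 -0.71]
```

```bash
python3 -m creep '[[-1,0,20,0,0,0,0],[-1,0,20,0,0,0,0],[0,0,15,0,0,0,0],[0,0,0,0,0,0,0]]'; python3 st.py 669 -101 46 0.01 0.785
```

```text
time_s: 14.33
tcp_pos: [0.6651, -0.1006, 0.0484]
orientation: [0.925, 0.006, 0.38, -0.003]
force: [-0.9, 1.1, -0.4]
width: 0.0003
t 14.33 tcp [ 665.1 -100.6   48.4] w 0.3 F [-0.9  1.1 -0.4] M [ 0.01  0.49 -0.01]
x [0.711 0.009 0.704] y [ 0.014 -1.    -0.002] z [ 0.704  0.011 -0.711] q [-0.45  0.66  1.75  1.55  0.32 -0.31]
tool shift [1.  0.5 4.4]
tool turn [-0.004  0.005  0.002] z* [ 0.71  0.01 -0.71]
```

```bash
python3 -m creep '[[-7,0,-7,0,0,0,0],[-11,0,-11,0,0,0,0],[-14,0,-14,0,0,0,0],[-14,0,-14,0,0,0,0],[-14,0,-14,0,0,0,0]]'; python3 st.py;  python3 -m creep '[[-14,0,-14,0,0,0,0],[-14,0,-14,0,0,0,0],[-14,0,-14,0,0,0,0],[-10,0,-10,0,0,0,0]]'; python3 st.py
```

```text
time_s: 14.75
tcp_pos: [0.5788, -0.1014, 0.052]
orientation: [0.924, 0.006, 0.382, -0.003]
force: [1.4, 0.6, 0.6]
width: 0.0007
t 14.75 tcp [ 578.8 -101.4   52. ] w 0.7 F [1.4 0.6 0.6] M [0.03 0.16 0.04]
x [0.708 0.01  0.706] y [ 0.014 -1.    -0.   ] z [ 0.706  0.01  -0.708] q [-0.54  0.58  1.99  1.88  0.4  -0.75]
time_s: 15.08
tcp_pos: [0.5048, -0.1021, 0.0521]
orientation: [0.924, 0.006, 0.382, -0.003]
force: [1.4, 0.8, 1.3]
width: 0.0003
t 15.08 tcp [ 504.8 -102.1   52.1] w 0.3 F [1.4 0.8 1.3] M [0.02 0.11 0.05]
x [0.708 0.009 0.706] y [ 0.014 -1.    -0.001] z [ 0.706  0.01  -0.708] q [-0.66  0.54  2.18  2.03  0.51 -1.03]
```

```bash
python3 -m creep '[[-7,0,-7,0,0,0,0],[-7,0,-7,0,0,0,0],[-4,0,-4,0,0,0,0],[0,0,0,0,0,0,0]]'; python3 st.py
```

```text
time_s: 15.42
tcp_pos: [0.4797, -0.1024, 0.0515]
orientation: [0.924, 0.006, 0.381, -0.003]
force: [0.3, -0.1, -1.2]
width: 0.0005
t 15.42 tcp [ 479.7 -102.4   51.5] w 0.5 F [ 0.3 -0.1 -1.2] M [ 0.    0.43 -0.02]
x [0.709 0.008 0.705] y [ 0.013 -1.    -0.002] z [ 0.705  0.01  -0.709] q [-0.71  0.53  2.25  2.06  0.55 -1.11]
```

```bash
python3 -m creep '[[-5,0,-5,0,0,0,0],[0,0,0,0,0,0,0]]'; python3 -m creep '[[-4,0,-4,0,0,0,0],[0,0,0,0,0,0,0]]';python3 st.py
```

```text
time_s: 15.58
tcp_pos: [0.4749, -0.1028, 0.0525]
orientation: [0.923, 0.007, 0.384, -0.003]
force: [6.9, 0.5, 5.7]
width: 0.0003
time_s: 15.75
tcp_pos: [0.4724, -0.1038, 0.0544]
orientation: [0.921, 0.008, 0.388, -0.003]
force: [23.5, 3.6, 11.5]
width: 0.0005
t 15.75 tcp [ 472.4 -103.8   54.4] w 0.5 F [23.5  3.6 11.5] M [ 0.4  -3.17  0.31]
x [0.698 0.012 0.716] y [ 0.016 -1.     0.001] z [ 0.716  0.011 -0.698] q [-0.73  0.53  2.28  2.07  0.59 -1.15]
```

```bash
python3 -m creep '[[9,0,9,0,0,0,0],[0,0,-35,0,0,0,0],[0,0,-35,0,0,0,0],[0,0,-35,0,-0.12,0,60],[0,0,-30,0,-0.12,0,80]]'; python3 -m creep '[[0,0,0,0,-0.12,0,80],[0,0,0,0,-0.12,0,80],[0,0,0,0,-0.12,0,80],[0,0,0,0,-0.12,0,80]]'
python3 - <<'E'
from h import *
o=snap("5"); crop("5","top",150,130,450,350,2.6,"pics/ct5.png")
for n in o:
    im,d=o[n];W=cloud(n,d)
    m=(abs(W[...,2]-0.085)<0.008)&(W[...,0]>0.1)&(W[...,0]<0.75)
    k,l,s,c=cv2.connectedComponentsWithStats(cv2.morphologyEx(m.astype(np.uint8),cv2.MORPH_OPEN,np.ones((3,3))))
    for i in range(1,k):
        if 40<s[i,4]<2000:
            P=W[l==i]; print(n,s[i],P.mean(0).round(4),(P.max(0)-P.min(0)).round(3),np.median(im[l==i],0))
E
python3 st.py 423 179 150 0 0
```

```text
time_s: 16.17
tcp_pos: [0.4194, -0.0955, 0.117]
orientation: [0.936, 0.013, 0.351, -0.019]
force: [1.2, 0.2, -0.3]
width: 0.0116
time_s: 16.5
tcp_pos: [0.4216, -0.0875, 0.1147]
orientation: [0.969, 0.024, 0.242, -0.035]
force: [-0.0, 0.4, -0.8]
width: 0.038
side [383 142  14  14 156] [0.3406 0.3946 0.0844] [0.055 0.048 0.015] [ 55.   62.5 192. ]
side [436 148  15  12 122] [0.445  0.5459 0.0854] [0.051 0.055 0.016] [ 64. 154.  36.]
side [340 188  16  15 172] [0.4256 0.1803 0.0848] [0.053 0.05  0.016] [165. 170. 178.]
side [392 190  16  15 172] [0.5127 0.3263 0.085 ] [0.054 0.051 0.015] [149. 154. 162.]
side [376 220  15  15 145] [0.5766 0.2233 0.0849] [0.05  0.051 0.016] [ 62. 136.  48.]
side [345 236  16  15 167] [0.5763 0.1109 0.0853] [0.049 0.052 0.015] [  0.   0. 197.]
top [228 233  19  19 275] [0.5761 0.219  0.0851] [0.051 0.051 0.014] [ 54. 151.  32.]
top [268 235  19  19 269] [0.5699 0.1084 0.0849] [0.051 0.05  0.015] [  3.  19. 238.]
top [189 257  19  18 292] [0.5112 0.3228 0.0848] [0.047 0.051 0.015] [166. 181. 193.]
top [107 282  20  20 312] [0.4405 0.5405 0.0845] [0.051 0.053 0.015] [ 56. 165.  28.]
top [242 289  20  20 302] [0.4221 0.176  0.0851] [0.051 0.052 0.016] [191. 209. 221.]
top [161 322  21  19 315] [0.3359 0.3886 0.0846] [0.048 0.054 0.015] [  0.  17. 236.]
t 16.6 tcp [423.1 -87.5 115.2] w 46.0 F [ 0.  -0.   1.2] M [-0.04  0.33  0.01]
x [0.879 0.031 0.475] y [ 0.065 -0.996 -0.056] z [ 0.471  0.08  -0.878] q [-0.71  0.23  2.11  0.72  0.59  0.24]
tool shift [  24.7 -267.5   -9.2]
tool turn [-0.071 -0.494  0.05 ] z* [ 0.  0. -1.]
```

View pics/ct5.png

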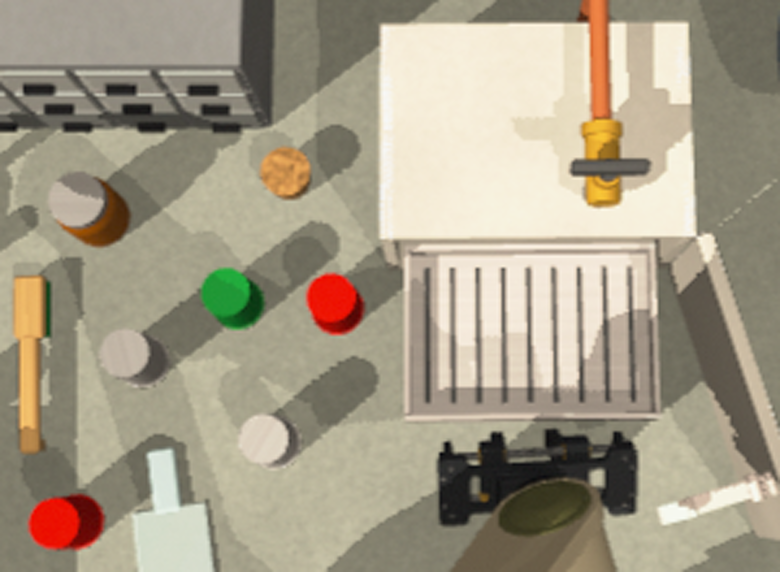

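```bash
python3 -m creep '[[-10,0,-35,-0.014,-0.1,0.01,88],[0,-30,-20,-0.014,-0.1,0.01,88],[0,-38,0,-0.014,-0.1,0.01,88],[0,-38,0,-0.014,-0.1,0.01,88],[0,-38,0,-0.014,-0.1,0.01,88]]'; python3 st.py 424 178 140 0 0; python3 -m creep '[[0,-38,0,0,0,0,88],[0,-38,0,0,0,0,88],[0,-30,0,0,0,0,88]]';python3 st.py 424 178 140 0 0
```

```text
time_s: 17.02
tcp_pos: [0.3969, 0.017, 0.1485]
orientation: [0.997, 0.014, 0.072, -0.026]
force: [0.1, -0.6, 0.1]
width: 0.0797
t 17.02 tcp [396.9  17.  148.5] w 79.7 F [ 0.1 -0.6  0.1] M [-0.08  0.25 -0.04]
x [0.989 0.025 0.144] y [ 0.033 -0.998 -0.049] z [ 0.143  0.054 -0.988] q [-0.32  0.17  1.93  0.12  0.93  1.15]
tool shift [  29.6 -159.5   20.9]
tool turn [-0.052 -0.144  0.029] z* [ 0.  0. -1.]
time_s: 17.27
tcp_pos: [0.3929, 0.1247, 0.1529]
orientation: [0.997, 0.016, 0.072, -0.027]
force: [1.2, 0.1, -0.5]
width: 0.088
t 17.27 tcp [392.9 124.7 152.9] w 88.0 F [ 1.2  0.1 -0.5] M [-0.07  0.21  0.  ]
x [0.989 0.029 0.144] y [ 0.037 -0.998 -0.052] z [ 0.143  0.057 -0.988] q [-0.02  0.18  1.89  0.07  0.93  1.48]
tool shift [ 30.4 -51.4  20.2]
tool turn [-0.055 -0.144  0.033] z* [ 0.  0. -1.]
```

```bash
python3 -m creep '[[15,-26,0,-0.025,-0.07,0.016,88],[14,-26,0,-0.03,-0.074,0.016,88],[0,0,0,0,0,0,88]]';python3 st.py 424 178 140 0 0
```

```text
time_s: 17.52
tcp_pos: [0.424, 0.1786, 0.1581]
orientation: [1.0, 0.002, -0.001, -0.0]
force: [-0.4, -0.5, -0.3]
width: 0.0882
t 17.52 tcp [424.  178.6 158.1] w 88.2 F [-0.4 -0.5 -0.3] M [-0.04  0.21  0.04]
x [ 1.     0.003 -0.001] y [ 0.003 -1.    -0.   ] z [-0.001  0.    -1.   ] q [0.14 0.31 1.67 0.   1.17 1.71]
tool shift [ 0.   0.6 18.1]
tool turn [-0.     0.001  0.003] z* [ 0.  0. -1.]
```

Down to z≈47 mm and grip.

```bash
python3 -m creep '[[0,0,38,0,0,0,88],[0,0,35,0,0,0,88],[0,0,25,0,0,0,88],[0,0,13,0,0,0,88],[0,0,0,0,0,0,54]]' 20; python3 -m creep '[[0,0,0,0,0,0,45],[0,0,0,0,0,0,45],[0,0,0,0,0,0,45],[0,0,0,0,0,0,45],[0,0,0,0,0,0,45]]' 20;python3 st.py
```

```text
time_s: 17.93
tcp_pos: [0.4196, 0.1735, 0.0447]
orientation: [1.0, -0.001, -0.003, 0.001]
force: [0.6, -0.7, 0.1]
width: 0.0833
time_s: 18.35
tcp_pos: [0.4223, 0.1737, 0.0484]
orientation: [1.0, -0.002, 0.001, 0.002]
force: [-1.2, 0.1, 4.2]
width: 0.0548
t 18.35 tcp [422.3 173.7  48.4] w 54.8 F [-1.2  0.1  4.2] M [ 0.06  0.28 -0.03]
x [ 1.    -0.003  0.003] y [-0.003 -1.     0.004] z [ 0.003 -0.004 -1.   ] q [ 0.13  0.48  1.82 -0.01  0.85  1.71]
```

```bash
python3 -m creep '[[0,0,-20,0,0,0,45],[0,0,-35,0,0,0,45],[0,0,-35,0,0,0,45],[0,0,-20,0,0,0,45],[0,0,0,0,0,0,45]]' 25;python3 st.py 541 -150 160 0.01 0
```

```text
time_s: 18.77
tcp_pos: [0.4234, 0.1745, 0.1617]
orientation: [1.0, -0.001, 0.005, 0.002]
force: [-0.1, 1.0, -0.3]
width: 0.0543
t 18.77 tcp [423.4 174.5 161.7] w 54.3 F [-0.1  1.  -0.3] M [ 0.02  0.11 -0.03]
x [ 1.    -0.003  0.009] y [-0.003 -1.     0.003] z [ 0.009 -0.003 -1.   ] q [ 0.13  0.3   1.67 -0.01  1.16  1.71]
tool shift [118.5 324.2   3.9]
tool turn [ 0.003 -0.009 -0.013] z* [ 0.  0. -1.]
```

```bash
python3 -m creep '[[8,25,0,0,0,0,45],[14,36,0,0,0,0,45],[14,36,0,0,0,0,45],[14,36,0,0,0,0,45],[14,36,0,0,0,0,45]]';python3 -m creep '[[14,36,0,0,0,0,45],[14,36,0,0,0,0,45],[14,36,0,0,0,0,45],[10,30,0,0,0,-0.013,45],[2,17,0,0,0,0,45]]'; python3 -m creep '[[0,0,0,0,0,0,45]]'; python3 st.py 541 -150 72 0.01 0
python3 - <<'E'
from h import *
o=snap("6"); crop("6","side",180,160,400,340,3.5,"pics/cs6.png")
E
```

```text
time_s: 19.18
tcp_pos: [0.4851, 0.0033, 0.1576]
orientation: [1.0, -0.001, -0.0, 0.002]
force: [0.3, -0.0, -1.3]
width: 0.0545
time_s: 19.6
tcp_pos: [0.5396, -0.1536, 0.1579]
orientation: [1.0, 0.004, 0.0, 0.002]
force: [-0.3, -0.1, -0.6]
width: 0.0542
time_s: 19.68
tcp_pos: [0.539, -0.1534, 0.1578]
orientation: [1.0, 0.003, -0.0, 0.002]
force: [-0.1, -0.3, -0.6]
width: 0.0544
t 19.68 tcp [ 539.  -153.4  157.8] w 54.4 F [-0.1 -0.3 -0.6] M [0.   0.17 0.03]
x [ 1.     0.006 -0.   ] y [ 0.006 -1.     0.005] z [ 0.    -0.005 -1.   ] q [-0.49  0.47  1.4  -0.    1.27  1.08]
tool shift [ 2.  -3.8 85.7]
tool turn [ 0.005  0.    -0.004] z* [ 0.  0. -1.]
```

View pics/cs6.png

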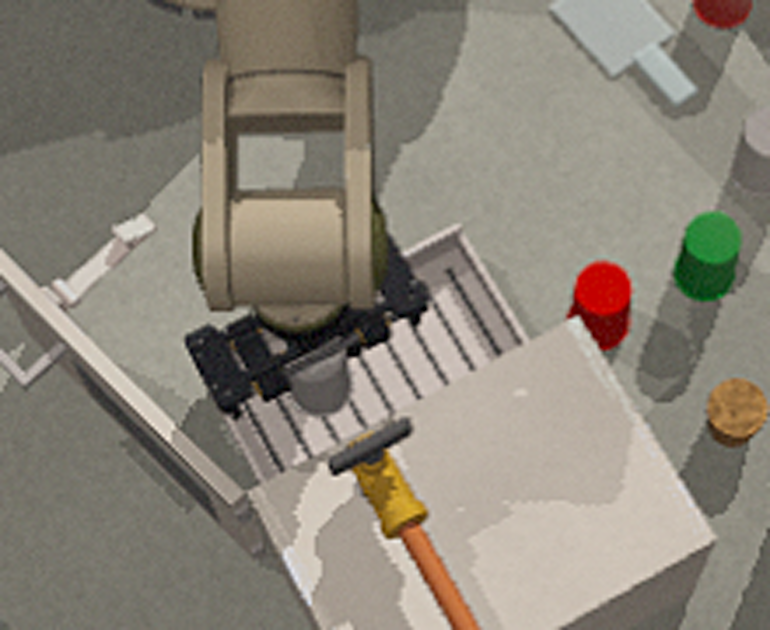

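```bash
python3 -m creep '[[1,-3,30,0,0,0,45],[0,0,30,0,0,0,45],[0,0,15,0,0,0,45],[0,0,8,0,0,0,45],[0,0,0,0,0,0,45]]';python3 -m creep '[[0,0,3,0,0,0,45],[0,0,0,0,0,0,45]]';python3 st.py
```

```text
time_s: 20.2
tcp_pos: [0.5392, -0.1461, 0.0749]
orientation: [1.0, 0.005, -0.001, 0.002]
force: [-0.6, 0.5, -0.4]
width: 0.0542
time_s: 20.37
tcp_pos: [0.5404, -0.1474, 0.074]
orientation: [1.0, 0.005, 0.001, 0.003]
force: [-0.1, 0.3, -1.4]
width: 0.0541
t 20.37 tcp [ 540.4 -147.4   74. ] w 54.1 F [-0.1  0.3 -1.4] M [0.01 0.16 0.03]
x [1.    0.01  0.002] y [ 0.01  -1.     0.005] z [ 0.002 -0.005 -1.   ] q [-0.48  0.57  1.51 -0.    1.06  1.09]
```

```bash
python3 -m creep '[[0,0,3,0,0,0,45],[0,0,0,0,0,0,45]]';python3 -m creep '[[0,0,1.5,0,0,0,45],[0,0,0,0,0,0,45]]'
```

```text
time_s: 20.53
tcp_pos: [0.5401, -0.1477, 0.0707]
orientation: [1.0, 0.005, 0.001, 0.003]
force: [0.2, -0.4, -1.2]
width: 0.0543
time_s: 20.7
tcp_pos: [0.5409, -0.1478, 0.0704]
orientation: [1.0, 0.005, 0.002, 0.003]
force: [-0.0, 2.1, 8.6]
width: 0.0543
```

Seated. Open gently and rise.

```bash
python3 -m creep '[[0,0,0,0,0,0,62],[0,0,0,0,0,0,68],[0,0,0,0,0,0,72],[0,0,-10,0,0,0,72],[0,0,-25,0,0,0,72]]';python3 -m creep '[[0,0,-35,0,0,0,72],[0,-20,-20,0,0,0,88],[-5,-36,0,0,0,0,88],[-5,-38,0,0,0,0,88],[-5,-38,0,0,0,0,88]]'; python3 -m creep '[[-5,-38,0,0,0,0,88],[-5,-38,0,0,0,0,88],[-5,-38,0,0,0,0,88],[0,-38,0,0,0,0,88],[0,-38,0,0,0,0,88]]'
python3 - <<'E'
from h import *
o=snap("7"); crop("7","top",150,130,450,350,2.6,"pics/ct7.png")
for n in o:
    im,d=o[n];W=cloud(n,d)
    for zz in(.085,.107):
      m=(abs(W[...,2]-zz)<0.008)&(W[...,0]>0.1)&(W[...,0]<0.7)
      k,l,s,c=cv2.connectedComponentsWithStats(cv2.morphologyEx(m.astype(np.uint8),cv2.MORPH_OPEN,np.ones((3,3))))
      for i in range(1,k):
        if 80<s[i,4]<2000:
            P=W[l==i]; print(n,zz,s[i],P.mean(0).round(4),(P.max(0)-P.min(0)).round(3),np.median(im[l==i],0))
E
python3 st.py 512 324 160 0 0
```

```text
time_s: 21.12
tcp_pos: [0.5386, -0.147, 0.1021]
orientation: [1.0, 0.005, -0.002, 0.001]
force: [0.3, -0.5, 0.5]
width: 0.0721
time_s: 21.53
tcp_pos: [0.5233, -0.0144, 0.1592]
orientation: [1.0, 0.004, 0.001, 0.003]
force: [1.0, 0.1, 0.3]
width: 0.0877
time_s: 21.95
tcp_pos: [0.5063, 0.1762, 0.1581]
orientation: [1.0, 0.005, 0.001, 0.002]
force: [-0.2, -0.8, -0.3]
width: 0.0878
side 0.085 [436 147  14  14 125] [0.4478 0.5444 0.0852] [0.05  0.056 0.015] [ 64. 154.  34.]
side 0.085 [392 191  16  14 156] [0.5137 0.3256 0.085 ] [0.053 0.049 0.016] [150. 156. 164.]
side 0.085 [375 220  16  15 178] [0.578  0.2221 0.0846] [0.051 0.053 0.016] [ 62. 146.  44.]
side 0.085 [345 235  16  15 186] [0.5739 0.1135 0.085 ] [0.052 0.05  0.015] [  0.   0. 196.]
side 0.107 [266 262  16  16 198] [ 0.5428 -0.1466  0.1073] [0.053 0.052 0.015] [142.  145.5 153.5]
top 0.085 [268 235  19  17 198] [0.5757 0.1059 0.0853] [0.045 0.05  0.015] [  6.   19.  228.5]
top 0.085 [107 282  20  20 306] [0.4406 0.541  0.0844] [0.051 0.052 0.015] [ 56. 165.  28.]
top 0.085 [161 322  20  19 294] [0.336  0.3894 0.0848] [0.047 0.053 0.013] [  4.  16. 218.]
top 0.085 [589 369   6  30  97] [ 0.1994 -0.7227  0.0853] [0.075 0.008 0.015] [11. 11. 11.]
top 0.107 [364 245  19  19 292] [ 0.5401 -0.1505  0.1072] [0.05  0.049 0.013] [141.5 154.  164. ]
t 22.05 tcp [506.1 178.7 157.9] w 88.2 F [-0.2 -0.1  0. ] M [-0.04  0.09  0.03]
x [1.    0.015 0.002] y [ 0.015 -1.     0.004] z [ 0.002 -0.004 -1.   ] q [ 0.12  0.43  1.47 -0.    1.24  1.68]
tool shift [   8.  -145.2   -2.7]
tool turn [ 0.004 -0.002  0.015] z* [ 0.  0. -1.]
```

View pics/ct7.png

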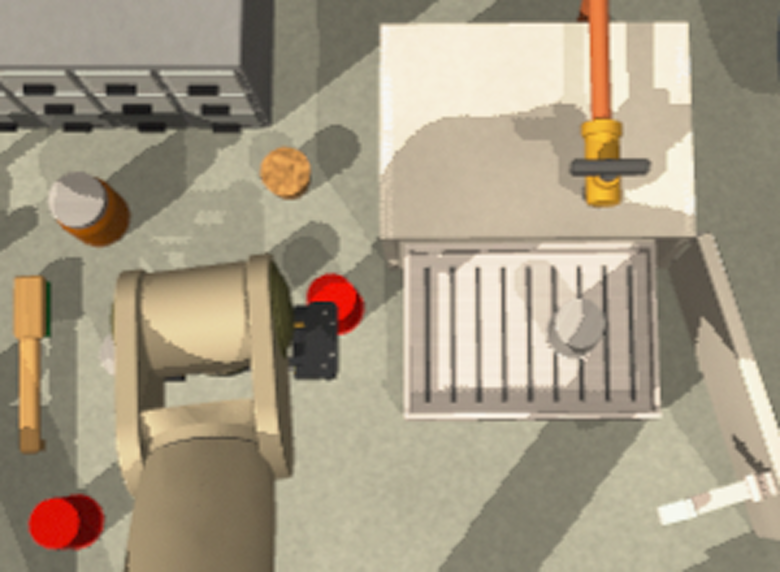

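```bash
python3 -m creep '[[4,-36,0,0,0,0.015,88],[4,-38,0,0,0,0,88],[0,-38,0,0,0,0,88],[0,-30,0,0,0,0,88],[0,0,0,0,0,0,88]]'; python3 st.py 511 323 160 0 0
```

```text
time_s: 22.47
tcp_pos: [0.5147, 0.3202, 0.1568]
orientation: [1.0, -0.001, 0.001, 0.002]
force: [-0.2, -0.8, 0.0]
width: 0.0882
t 22.47 tcp [514.7 320.2 156.8] w 88.2 F [-0.2 -0.8  0. ] M [0.07 0.14 0.02]
x [ 1.    -0.002  0.002] y [-0.002 -1.     0.004] z [ 0.002 -0.004 -1.   ] q [ 0.36  0.54  1.26 -0.    1.33  1.94]
tool shift [-3.7 -2.8 -3.3]
tool turn [ 0.004 -0.002 -0.002] z* [ 0.  0. -1.]
```

```bash
python3 -m creep '[[-3,-2,35,0,0,0,88],[0,0,35,0,0,0,88],[0,0,25,0,0,0,88],[0,0,14,0,0,0,88],[0,0,0,0,0,0,60]]' 20; python3 -m creep '[[0,0,0,0,0,0,45],[0,0,0,0,0,0,45],[0,0,0,0,0,0,45],[0,0,0,0,0,0,45],[0,0,0,0,0,0,45]]' 20;python3 st.py
```

```text
time_s: 22.88
tcp_pos: [0.5112, 0.3162, 0.0448]
orientation: [1.0, -0.003, -0.002, 0.004]
force: [-0.2, -0.7, -0.1]
width: 0.0833
time_s: 23.3
tcp_pos: [0.5127, 0.318, 0.0486]
orientation: [1.0, -0.003, 0.002, 0.002]
force: [0.6, -1.0, 3.4]
width: 0.0545
t 23.3 tcp [512.7 318.   48.6] w 54.5 F [ 0.6 -1.   3.4] M [-0.19  0.18 -0.  ]
x [ 1.    -0.005  0.003] y [-0.005 -1.     0.004] z [ 0.003 -0.004 -1.   ] q [ 0.36  0.66  1.4  -0.01  1.08  1.94]
```

```bash
python3 -m creep '[[0,0,-20,0,0,0,45],[0,0,-35,0,0,0,45],[0,0,-35,0,0,0,45],[0,0,-20,0,0,0,45],[-10,25,0,0,0,0,45]]' 25;python3 -m creep '[[0,36,0,0,0,0,45],[0,36,0,0,0,0,45],[0,36,0,0,0,0,45],[0,36,0,0,0,0,45],[0,36,0,0,0,0,45]]'; python3 -m creep '[[8,36,0,0,0,0,45],[8,36,0,0,0,0,45],[8,36,0,0,0,-0.01,45],[8,36,0,0,0,0,45],[0,0,0,0,0,0,45]]';python3 st.py 541 -48 75 0.01 0
```

```text
time_s: 23.72
tcp_pos: [0.5045, 0.2962, 0.1625]
orientation: [1.0, -0.002, 0.006, 0.0]
force: [0.4, -1.6, -1.8]
width: 0.0542
time_s: 24.13
tcp_pos: [0.5005, 0.112, 0.1588]
orientation: [1.0, -0.003, 0.001, 0.002]
force: [1.2, 0.1, -1.4]
width: 0.0547
time_s: 24.55
tcp_pos: [0.5338, -0.0362, 0.1595]
orientation: [1.0, -0.0, 0.001, 0.003]
force: [0.2, -0.8, -0.9]
width: 0.0548
t 24.55 tcp [533.8 -36.2 159.5] w 54.8 F [ 0.2 -0.8 -0.9] M [-0.01  0.17  0.02]
x [ 1.    -0.001  0.003] y [-0.001 -1.     0.007] z [ 0.003 -0.007 -1.   ] q [-0.29  0.43  1.47 -0.01  1.24  1.29]
tool shift [ 7.  11.3 84.6]
tool turn [ 0.007 -0.003 -0.011] z* [ 0.  0. -1.]
```

```bash
python3 -m creep '[[7,10,30,0,0,-0.01,45],[0,0,30,0,0,0,45],[0,0,15,0,0,0,45],[0,0,8,0,0,0,45],[0,0,0,0,0,0,45]]';python3 -m creep '[[0,0,3,0,0,0,45],[0,0,0,0,0,0,45]]';python3 -m creep '[[0,0,2,0,0,0,45],[0,0,0,0,0,0,45]]';python3 st.py
```

```text
time_s: 24.97
tcp_pos: [0.539, -0.0407, 0.0751]
orientation: [1.0, 0.007, -0.001, 0.002]
force: [-0.2, -0.5, -0.6]
width: 0.0547
time_s: 25.13
tcp_pos: [0.5401, -0.0409, 0.0741]
orientation: [1.0, 0.007, 0.001, 0.003]
force: [-0.3, 0.1, -1.2]
width: 0.0542
time_s: 25.3
tcp_pos: [0.5399, -0.041, 0.0718]
orientation: [1.0, 0.007, 0.001, 0.003]
force: [-1.4, 1.0, -1.4]
width: 0.0543
t 25.3 tcp [539.9 -41.   71.8] w 54.3 F [-1.4  1.  -1.4] M [ 0.    0.15 -0.01]
x [1.    0.015 0.002] y [ 0.015 -1.     0.005] z [ 0.002 -0.005 -1.   ] q [-0.29  0.55  1.56 -0.01  1.03  1.27]
```

```bash
python3 -m creep '[[0,0,1.5,0,0,0,45],[0,0,0,0,0,0,45]]';python3 -m creep '[[0,0,1,0,0,0,45],[0,0,0,0,0,0,45]]'
```

```text
time_s: 25.47
tcp_pos: [0.5401, -0.041, 0.0705]
orientation: [1.0, 0.007, 0.001, 0.003]
force: [0.0, 1.2, 2.8]
width: 0.0546
time_s: 25.63
tcp_pos: [0.5407, -0.0409, 0.0704]
orientation: [1.0, 0.007, 0.002, 0.003]
force: [-0.0, 2.6, 10.9]
width: 0.0543
```

```bash
python3 -m creep '[[0,0,0,0,0,0,62],[0,0,0,0,0,0,68],[0,0,0,0,0,0,70],[0,0,-10,0,0,0,70],[0,0,-25,0,0,0,70]]';python3 -m creep '[[0,0,-35,0,0,0,70],[-20,10,-25,0,0,0,40],[-35,10,0,0,0,0,0],[-35,20,0,0,0,0,0],[-35,20,0,0,0,0,0]]'
python3 - <<'E'
from h import *
o=snap("8"); crop("8","top",250,180,450,330,4,"pics/ct8.png")
for n in o:
    im,d=o[n];W=cloud(n,d)
    for zz in(.107,):
      m=(abs(W[...,2]-zz)<0.008)&(W[...,0]>0.1)&(W[...,0]<0.7)
      k,l,s,c=cv2.connectedComponentsWithStats(cv2.morphologyEx(m.astype(np.uint8),cv2.MORPH_OPEN,np.ones((3,3))))
      for i in range(1,k):
        if 80<s[i,4]<2000:
            P=W[l==i]; print(n,zz,s[i],P.mean(0).round(4),(P.max(0)-P.min(0)).round(3),np.median(im[l==i],0))
E
python3 st.py 415 -101 160 0 0
```

```text
time_s: 26.05
tcp_pos: [0.5382, -0.0406, 0.1021]
orientation: [1.0, 0.007, -0.002, 0.002]
force: [0.1, 0.3, -0.6]
width: 0.0699
time_s: 26.47
tcp_pos: [0.4141, -0.1024, 0.1647]
orientation: [1.0, 0.008, 0.001, 0.003]
force: [0.6, -1.4, -0.6]
width: 0.0456
side 0.107 [297 246  16  16 196] [ 0.543  -0.0392  0.1075] [0.05  0.052 0.015] [148. 153. 161.]
side 0.107 [266 262  17  18 225] [ 0.5451 -0.1459  0.1065] [0.052 0.052 0.015] [130. 134. 142.]
top 0.107 [324 245  19  20 297] [ 0.5388 -0.044   0.1071] [0.052 0.049 0.015] [168. 183. 195.]
top 0.107 [364 245  19  19 296] [ 0.5405 -0.1506  0.1067] [0.049 0.049 0.014] [152.5 166.  175.5]
t 26.57 tcp [ 412.  -103.6  164.6] w 37.6 F [ 0.3 -0.4 -0.2] M [0.01 0.16 0.01]
x [ 1.     0.011 -0.   ] y [ 0.011 -1.     0.005] z [-0.    -0.005 -1.   ] q [-0.52  0.24  1.75 -0.    1.15  1.04]
tool shift [ 3.1 -2.6  4.5]
tool turn [0.005 0.    0.011] z* [ 0.  0. -1.]
```

View pics/ct8.png

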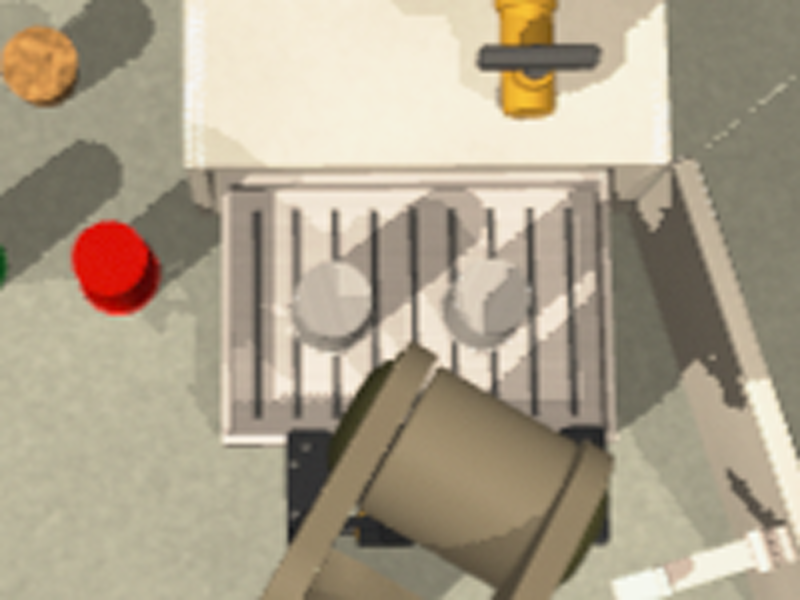

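Run:
```python
from h import *
for n in("top","side"):
    im,d=load("8",n);W=cloud(n,d)
    m=(W[...,2]>.135)&(W[...,2]<.18)&(W[...,0]>.3)&(W[...,0]<.45)&(W[...,1]<-.19)&(W[...,1]>-.36)
    if n=="top":
        m&=(im.min(2)>150)
    P=W[m]
    for a in np.arange(-.36,-.19,.015):
        q=P[abs(P[:,1]-a)<.0075]
        if len(q): print(n,round(a,3),len(q),q.mean(0).round(3),q.min(0).round(3),q.max(0).round(3))
    m=(abs(W[...,2]-.185)<.005)&(W[...,0]<.63)&(W[...,1]<-.25)&(W[...,0]>.3)
    P=W[m]; print(len(P)); 
    vx=cv2.fitLine((P[:,:2]).astype(np.float32),cv2.DIST_HUBER,0,.01,.01).ravel(); print(n,vx, np.arctan2(vx[1],vx[0]), P.min(0),P.max(0))
```

```text
top -0.36 11 [ 0.42  -0.356  0.169] [ 0.346 -0.36   0.163] [ 0.431 -0.353  0.18 ]
top -0.345 15 [ 0.359 -0.345  0.176] [ 0.321 -0.352  0.17 ] [ 0.428 -0.339  0.18 ]
top -0.33 47 [ 0.376 -0.328  0.167] [ 0.36  -0.337  0.148] [ 0.405 -0.323  0.18 ]
top -0.315 102 [ 0.403 -0.314  0.158] [ 0.36  -0.322  0.136] [ 0.45  -0.308  0.18 ]
top -0.3 46 [ 0.369 -0.3    0.15 ] [ 0.358 -0.307  0.144] [ 0.383 -0.293  0.156]
top -0.285 45 [ 0.364 -0.285  0.149] [ 0.353 -0.292  0.143] [ 0.373 -0.278  0.155]
top -0.27 44 [ 0.359 -0.27   0.149] [ 0.35  -0.277  0.144] [ 0.37  -0.263  0.154]
top -0.255 39 [ 0.355 -0.255  0.158] [ 0.345 -0.262  0.146] [ 0.365 -0.248  0.175]
top -0.24 47 [ 0.351 -0.24   0.159] [ 0.34  -0.247  0.147] [ 0.36  -0.234  0.171]
top -0.225 38 [ 0.347 -0.227  0.152] [ 0.338 -0.232  0.145] [ 0.355 -0.22   0.159]
806
top [ 0.95652944  0.2916358   0.47053763 -0.31030452] 0.29593652 [ 0.32147467 -0.36184938  0.1800339 ] [ 0.62843551 -0.25001875  0.18994645]
side -0.36 28 [ 0.375 -0.356  0.166] [ 0.327 -0.36   0.135] [ 0.437 -0.353  0.177]
side -0.345 48 [ 0.392 -0.345  0.163] [ 0.325 -0.352  0.136] [ 0.432 -0.338  0.18 ]
side -0.33 37 [ 0.415 -0.331  0.162] [ 0.363 -0.337  0.135] [ 0.446 -0.323  0.179]
side -0.315 47 [ 0.379 -0.315  0.158] [ 0.36  -0.322  0.14 ] [ 0.433 -0.308  0.18 ]
side -0.3 32 [ 0.371 -0.3    0.15 ] [ 0.359 -0.307  0.143] [ 0.388 -0.293  0.162]
side -0.285 31 [ 0.366 -0.284  0.149] [ 0.355 -0.291  0.139] [ 0.377 -0.278  0.157]
side -0.27 31 [ 0.361 -0.27   0.148] [ 0.35  -0.276  0.14 ] [ 0.374 -0.263  0.155]
side -0.255 33 [ 0.358 -0.254  0.154] [ 0.349 -0.262  0.143] [ 0.368 -0.248  0.178]
side -0.24 39 [ 0.355 -0.24   0.16 ] [ 0.343 -0.247  0.142] [ 0.365 -0.233  0.172]
side -0.225 28 [ 0.35  -0.226  0.152] [ 0.334 -0.232  0.139] [ 0.361 -0.218  0.161]
492
side [ 0.95790994  0.28706887  0.47614554 -0.3068588 ] 0.29116553 [ 0.3225818  -0.35792602  0.18004936] [ 0.62966965 -0.25075069  0.18999535]
```

```bash
python3 -m creep '[[2,-15,0,0,0,0.01,0],[2,-5,35,0,0,0,0],[0,0,35,0,0,0,0],[0,0,30,0,0,0,0],[0,0,22,0,0,0,0]]'; python3 -m creep '[[10,0,0,0,0,0,0],[8,0,0,0,0,0,0]]'; python3 st.py
```

```text
time_s: 26.98
tcp_pos: [0.4195, -0.0824, 0.0402]
orientation: [1.0, 0.002, 0.0, 0.002]
force: [-0.5, 0.5, 0.9]
width: 0.0044
time_s: 27.15
tcp_pos: [0.4378, -0.0825, 0.041]
orientation: [1.0, 0.002, -0.001, 0.002]
force: [-3.6, 0.5, -0.9]
width: 0.0002
t 27.15 tcp [437.8 -82.5  41. ] w 0.2 F [-3.6  0.5 -0.9] M [0.03 0.29 0.04]
x [ 1.     0.004 -0.001] y [ 0.004 -1.     0.004] z [-0.001 -0.004 -1.   ] q [-0.45  0.48  1.85 -0.01  0.81  1.12]
```

```bash
python3 -m creep '[[5,0,0,0,0,0,0],[8,0,0,0,0,0,0],[8,0,0,0,0,0,0],[8,0,0,0,0,0,0],[8,0,0,0,0,0,0]]'; python3 -m creep '[[8,0,0,0,0,0,0],[8,0,0,0,0,0,0],[8,0,0,0,0,0,0],[8,0,0,0,0,0,0],[8,0,0,0,0,0,0]]'; python3 -m creep '[[8,0,0,0,0,0,0],[5,0,0,0,0,0,0],[2,0,0,0,0,0,0],[0,0,0,0,0,0,0],[-10,0,0,0,0,0,0]]'; python3 st.py
```

```text
time_s: 27.57
tcp_pos: [0.4753, -0.0826, 0.0424]
orientation: [1.0, 0.002, 0.001, 0.003]
force: [-1.4, 0.4, 1.0]
width: 0.0003
time_s: 27.98
tcp_pos: [0.5152, -0.0825, 0.042]
orientation: [1.0, 0.002, 0.001, 0.002]
force: [-1.7, 0.4, 2.1]
width: 0.0004
time_s: 28.4
tcp_pos: [0.5206, -0.0828, 0.042]
orientation: [1.0, 0.002, 0.002, 0.003]
force: [-0.8, -0.8, -0.4]
width: 0.0004
t 28.4 tcp [520.6 -82.8  42. ] w 0.4 F [-0.8 -0.8 -0.4] M [-0.03  0.2   0.02]
x [1.    0.005 0.003] y [ 0.005 -1.     0.006] z [ 0.003 -0.006 -1.   ] q [-0.38  0.57  1.63 -0.    0.94  1.19]
```

```bash
python3 -m creep '[[-10,0,0,0,0.1,0,0],[-10,0,0,0,0.112,0,0],[-5,0,0,0,0.112,0,0],[0,0,0,0,0.112,0,0],[0,0,0,0,0.112,0,0]]'; python3 -m creep '[[0,0,0,0,0.112,0,0],[0,0,0,0,0.112,0,0],[0,0,0,0,0,0,0]]'; python3 st.py 520 -85 42 0.01 0.785
```

```text
time_s: 28.82
tcp_pos: [0.4963, -0.0771, 0.0398]
orientation: [0.977, 0.007, 0.215, -0.009]
force: [0.9, 0.5, -0.3]
width: 0.0003
time_s: 29.07
tcp_pos: [0.4984, -0.0708, 0.0391]
orientation: [0.968, 0.011, 0.251, -0.023]
force: [0.8, -0.1, -0.8]
width: 0.0005
t 29.07 tcp [498.4 -70.8  39.1] w 0.5 F [ 0.8 -0.1 -0.8] M [-0.02  0.38  0.  ]
x [0.874 0.01  0.487] y [ 0.033 -0.999 -0.038] z [ 0.486  0.049 -0.873] q [-0.53  0.49  2.05  1.03  0.34  0.08]
tool shift [20.2 14.8  7.3]
tool turn [-0.044  0.277 -0.005] z* [ 0.71  0.01 -0.71]
```

```bash
python3 -m creep '[[0,3,0,-0.008,0.055,0,0],[0,3,0,-0.008,0.055,0,0],[0,3,0,-0.008,0.055,0,0],[0,3,0,-0.008,0.055,0,0],[0,3,0,-0.008,0.055,0,0]]'; python3 st.py 535 -85 40 0.01 0.785
```

```text
time_s: 29.48
tcp_pos: [0.5003, -0.0768, 0.0389]
orientation: [0.941, 0.008, 0.339, -0.019]
force: [-0.2, 0.7, 0.2]
width: 0.0004
t 29.48 tcp [500.3 -76.8  38.9] w 0.4 F [-0.2  0.7  0.2] M [-0.04  0.41 -0.02]
x [0.77  0.002 0.638] y [ 0.028 -0.999 -0.03 ] z [ 0.637  0.041 -0.77 ] q [-0.59  0.53  2.16  1.88  0.42 -0.83]
tool shift [27.4  9.1 20.9]
tool turn [-0.034  0.094 -0.007] z* [ 0.71  0.01 -0.71]
```

```bash
python3 -m creep '[[8,0,6.5,0,0,0,0],[8,0,6.5,0,0,0,0],[6.2,0,5.1,0,0,0,0],[6.2,0,5.1,0,0,0,0],[6.2,0,5.1,0,0,0,0]]'; python3 -m creep '[[6.2,0,5.1,0,0,0,0],[6.2,0,5.1,0,0,0,0],[6.2,0,5.1,0,0,0,0],[6.2,0,5.1,0,0,0,0],[6.2,0,5.1,0,0,0,0]]'; python3 st.py 614 -77 40
```

```text
time_s: 29.9
tcp_pos: [0.5449, -0.0754, 0.0387]
orientation: [0.941, 0.008, 0.337, -0.019]
force: [-1.6, -1.1, 0.3]
width: 0.0004
time_s: 30.32
tcp_pos: [0.585, -0.0745, 0.0387]
orientation: [0.941, 0.008, 0.337, -0.019]
force: [-2.0, -2.0, 0.5]
width: 0.0007
t 30.32 tcp [585.  -74.5  38.7] w 0.7 F [-2.  -2.   0.5] M [-0.18  0.65 -0.14]
x [0.773 0.002 0.635] y [ 0.027 -0.999 -0.03 ] z [ 0.634  0.041 -0.772] q [-0.47  0.59  1.93  1.56  0.33 -0.37]
tool shift [23.2  3.2 17.3]
```

```bash
python3 -m creep '[[6.2,0,5.1,0,0,0,0],[6.2,0,5.1,0,0,0,0],[4.7,0,3.8,0,0,0,0],[3,0,2.5,0,0,0,0]]'; python3 -m creep '[[3,0,2.5,0,0,0,0],[0,0,0,0,0,0,0]]';  python3 -m creep '[[2.3,0,1.9,0,0,0,0],[0,0,0,0,0,0,0]]'; python3 st.py 614 -77 40
```

```text
time_s: 30.65
tcp_pos: [0.6112, -0.0737, 0.0389]
orientation: [0.941, 0.008, 0.337, -0.019]
force: [-2.4, -1.4, 0.4]
width: 0.0003
time_s: 30.82
tcp_pos: [0.6135, -0.0736, 0.0385]
orientation: [0.941, 0.008, 0.337, -0.019]
force: [-12.1, -3.3, 5.6]
width: 0.0004
time_s: 30.98
tcp_pos: [0.6141, -0.0735, 0.0383]
orientation: [0.942, 0.007, 0.335, -0.018]
force: [-32.2, -4.3, 17.7]
width: 0.0006
t 30.98 tcp [614.1 -73.5  38.3] w 0.6 F [-32.2  -4.3  17.7] M [-0.59  2.34 -0.44]
x [0.775 0.001 0.632] y [ 0.025 -0.999 -0.03 ] z [ 0.631  0.039 -0.775] q [-0.44  0.61  1.85  1.4   0.31 -0.17]
tool shift [ 1.   3.4 -1.6]
```

```bash
python3 -m creep '[[-7,0,-6,0,0,0,0],[-8,0,-7,0,0,0,0],[0,0,-35,0,0,0,0],[0,0,-38,0,0,0,0],[0,0,-38,0,0,0,0]]'; python3 -m creep '[[0,0,-30,0,-0.05,0,0],[0,0,-30,0,-0.06,0,0],[0,0,0,0,-0.06,0,0],[0,0,0,0,-0.06,0,0],[0,0,0,0,-0.08,0,0]]'; python3 st.py 470 -75 235 0 0
python3 - <<'E'
import numpy as np
h=np.array([618,-257.])
for t in np.arange(1.85,-.01,-.15):
    T=t+.01
    u=np.array([-np.sin(T),np.cos(T)]);n=np.array([np.cos(T),np.sin(T)])
    s=9*abs(n[0])+17.5*abs(n[1])
    print(round(t,2),(h+250*u-(68+s)*n).round(0))
E
```

```text
time_s: 31.4
tcp_pos: [0.5257, -0.0784, 0.125]
orientation: [0.942, 0.008, 0.336, -0.019]
force: [0.7, -0.5, 0.9]
width: 0.0005
time_s: 31.82
tcp_pos: [0.5003, -0.0795, 0.1608]
orientation: [0.979, 0.012, 0.204, -0.019]
force: [-0.3, 0.7, -0.7]
width: 0.0007
t 31.82 tcp [500.3 -79.5 160.8] w 0.7 F [-0.3  0.7 -0.7] M [0.05 0.39 0.05]
x [0.917 0.016 0.399] y [ 0.031 -0.999 -0.033] z [ 0.398  0.042 -0.916] q [-0.51  0.26  1.82  0.34  0.75  0.82]
tool shift [  1.8  -7.9 -79.8]
tool turn [-0.039 -0.41   0.024] z* [ 0.  0. -1.]
1.85 [ 403. -412.]
1.7 [ 382. -377.]
1.55 [ 367. -340.]
1.4 [ 357. -303.]
1.25 [ 353. -264.]
1.1 [ 355. -224.]
0.95 [ 363. -185.]
0.8 [ 377. -148.]
0.65 [ 397. -112.]
0.5 [422. -80.]
0.35 [453. -52.]
0.2 [487. -29.]
0.05 [525. -12.]
```

Run:
```python
from h import *
o=snap("9"); crop("9","top",270,140,420,260,5,"pics/ct9.png")
```

```text
(no output)
```

View pics/ct9.png

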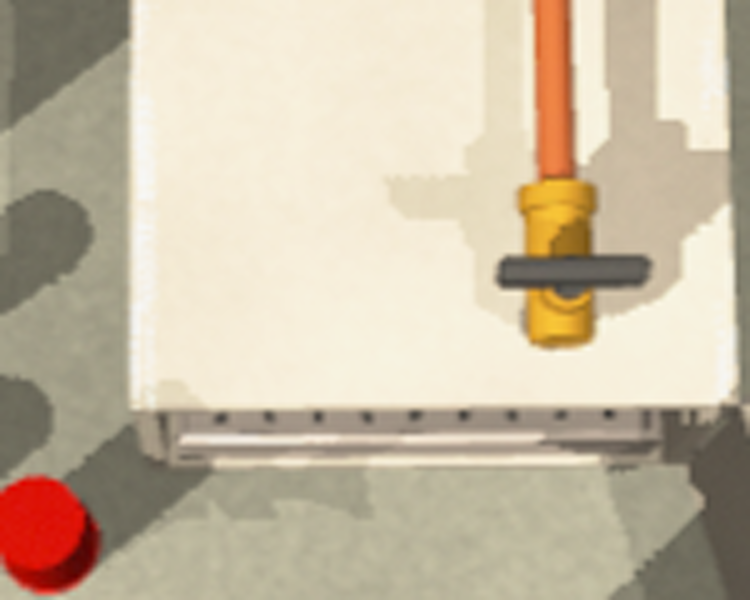

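```bash
python3 -m creep '[[0,0,-35,-0.008,-0.082,0.005,0],[0,10,-30,-0.008,-0.082,0.005,0],[0,15,-20,-0.008,-0.082,0.005,0],[0,20,0,-0.008,-0.082,0.005,0],[0,20,0,-0.008,-0.082,0.005,0]]'; python3 st.py 408 -437 235 0 0
```

```text
time_s: 32.33
tcp_pos: [0.4735, -0.1475, 0.24]
orientation: [1.0, 0.002, 0.002, -0.0]
force: [0.3, 0.4, -0.5]
width: 0.0007
t 32.33 tcp [ 473.5 -147.5  240. ] w 0.7 F [ 0.3  0.4 -0.5] M [-0.    0.18 -0.01]
x [1.    0.003 0.005] y [ 0.003 -1.    -0.001] z [ 0.005  0.001 -1.   ] q [-0.54  0.28  1.44  0.    1.41  1.02]
tool shift [-66.4 289.3   4.4]
tool turn [-0.001 -0.005  0.003] z* [ 0.  0. -1.]
```

```bash
python3 -m creep '[[-8,36,0,0,0,0,0],[-8,36,0,0,0,0,0],[-8,36,0,0,0,0,0],[-8,36,0,0,0,0,0],[-8,36,0,0,0,0,0]]';python3 -m creep '[[-8,36,0,0,0,0,0],[-9,36,0,0,0,0,0],[-9,36,0,0,0,0,0],[0,0,0,0,0,0,0]]'; python3 st.py 403 -412 148 0 0
python3 - <<'E'
from h import *
o=snap("10"); crop("10","side",80,130,280,280,4,"pics/cs10.png")
E
```

```text
time_s: 32.75
tcp_pos: [0.4332, -0.3284, 0.2375]
orientation: [1.0, 0.002, 0.003, -0.001]
force: [0.4, -0.4, 0.5]
width: 0.0001
time_s: 33.08
tcp_pos: [0.406, -0.4403, 0.2361]
orientation: [1.0, -0.001, 0.003, -0.001]
force: [-1.0, -1.1, -0.3]
width: 0.0004
t 33.08 tcp [ 406.  -440.3  236.1] w 0.4 F [-1.  -1.1 -0.3] M [0.01 0.16 0.02]
x [ 1.    -0.001  0.005] y [-0.001 -1.    -0.002] z [ 0.005  0.002 -1.   ] q [-1.03  0.47  1.16  0.01  1.51  0.55]
tool shift [ -3.5 -28.1  88.2]
tool turn [-0.002 -0.005 -0.001] z* [ 0.  0. -1.]
```

View pics/cs10.png

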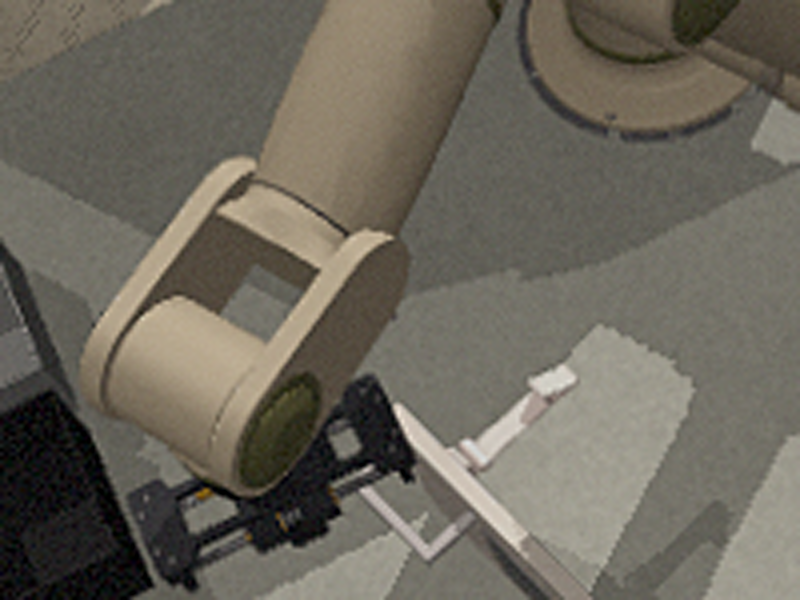

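```bash
python3 -m creep '[[0,0,35,0,0,0,0],[0,0,35,0,0,0,0],[0,0,18,0,0,0,0],[-3,-15,0,0,0,0,0],[-3,-15,0,0,0,0,0]]'; python3 -m creep '[[-9,-17,0,0,0,0,0],[-9,-17,0,0,0,0,0],[-8,-18,0,0,0,0,0],[-7,-18,0,0,0,0,0],[-5,-18,0,0,0,0,0]]'; python3 st.py
```

```text
time_s: 33.6
tcp_pos: [0.4025, -0.4032, 0.1484]
orientation: [1.0, 0.002, 0.002, -0.002]
force: [0.2, 0.3, -0.2]
width: 0.0009
time_s: 34.02
tcp_pos: [0.3641, -0.3148, 0.1501]
orientation: [1.0, 0.002, 0.003, -0.001]
force: [1.2, -0.7, -0.0]
width: 0.0004
t 34.02 tcp [ 364.1 -314.8  150.1] w 0.4 F [ 1.2 -0.7 -0. ] M [-0.17  0.12 -0.06]
x [1.    0.004 0.006] y [ 0.004 -1.    -0.002] z [ 0.006  0.002 -1.   ] q [-0.96  0.35  1.63  0.01  1.16  0.6 ]
```

```bash
python3 -m creep '[[-5,-16,0,0,0,0,0],[-4,-18,0,0,0,0,0],[-1,-18,0,0,0,0,0],[0,-18,0,0,0,0,0],[1,-18,0,0,0,0,0]]'; python3 -m creep '[[3,-18,0,0,0,0,0],[4,-18,0,0,0,0,0],[6,-18,0,0,0,0,0],[7,-17,0,0,0,0,0],[9,-17,0,0,0,0,0]]'; python3 st.py;  python3 - <<'E'
from h import *
o=snap("11"); crop("11","side",180,130,380,280,4,"pics/cs11.png")
E
```

```text
time_s: 34.43
tcp_pos: [0.3549, -0.2269, 0.1502]
orientation: [1.0, 0.002, 0.003, -0.001]
force: [0.8, -1.3, 0.4]
width: 0.0006
time_s: 34.85
tcp_pos: [0.3836, -0.1388, 0.1505]
orientation: [1.0, 0.002, 0.003, -0.001]
force: [0.4, -1.8, 0.1]
width: 0.0007
t 34.85 tcp [ 383.6 -138.8  150.5] w 0.7 F [ 0.4 -1.8  0.1] M [-0.2   0.23 -0.02]
x [1.    0.004 0.005] y [ 0.004 -1.    -0.002] z [ 0.005  0.002 -1.   ] q [-0.64  0.23  1.81  0.01  1.09  0.92]
```

View pics/cs11.png

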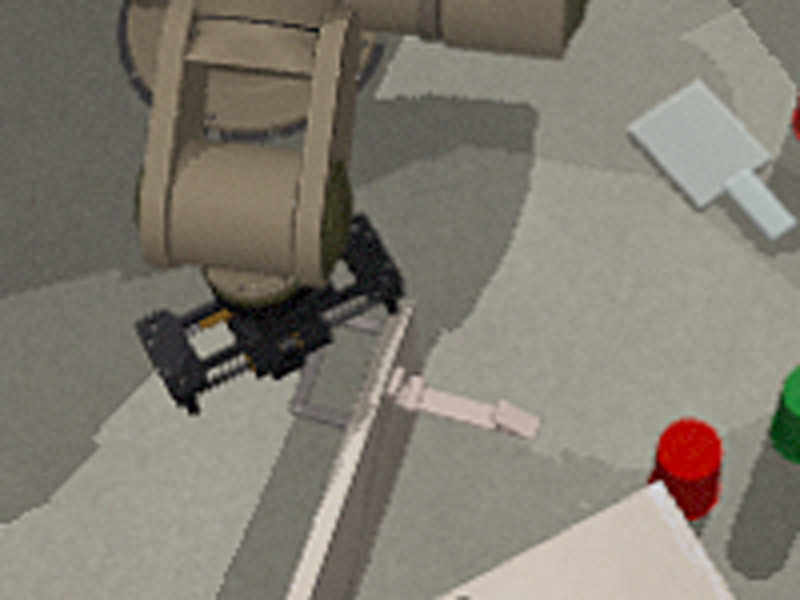

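```bash
python3 -m creep '[[7,-14,0,0,0,0,0],[7,-13,0,0,0,0,0],[12,-16,0,0,0,0,0],[13,-16,0,0,0,0,0],[15,-14,0,0,0,0,0]]'; python3 -m creep '[[16,-14,0,0,0,0,0],[12,-9,0,0,0,0,0],[12,-8,0,0,0,0,0],[12,-7,0,0,0,0,0],[10,-5,0,0,0,0,0]]'; python3 st.py 540 -7 150
```

```text
time_s: 35.37
tcp_pos: [0.4374, -0.0669, 0.1507]
orientation: [1.0, 0.002, 0.002, -0.001]
force: [-0.8, -1.2, 0.2]
width: 0.0003
time_s: 35.78
tcp_pos: [0.4996, -0.0242, 0.1509]
orientation: [1.0, 0.002, 0.002, -0.001]
force: [-0.7, -0.8, 0.3]
width: 0.0002
t 35.78 tcp [499.6 -24.2 150.9] w 0.2 F [-0.7 -0.8  0.3] M [-0.07  0.23 -0.02]
x [1.    0.004 0.004] y [ 0.004 -1.    -0.002] z [ 0.004  0.002 -1.   ] q [-0.29  0.38  1.58  0.    1.18  1.28]
tool shift [ 40.4 -17.    1.1]
```

```bash
python3 -m creep '[[9,-5,0,0,0,0,0],[9,-4,0,0,0,0,0],[8,-3,0,0,0,0,0],[6,-2,0,0,0,0,0]]'; python3 -m creep '[[5,0,0,0,0,0,0],[3,0,0,0,0,0,0]]'; python3 -m creep '[[3,0,0,0,0,0,0],[0,0,0,0,0,0,0]]';  python3 st.py 540 -7 150
```

```text
time_s: 36.12
tcp_pos: [0.5322, -0.0105, 0.1512]
orientation: [1.0, 0.001, 0.002, -0.001]
force: [-0.5, -0.7, 0.5]
width: 0.0005
time_s: 36.28
tcp_pos: [0.5376, -0.0104, 0.151]
orientation: [1.0, 0.001, -0.001, -0.001]
force: [-24.2, -0.1, 14.5]
width: 0.0008
time_s: 36.45
tcp_pos: [0.5376, -0.0104, 0.1511]
orientation: [1.0, 0.001, -0.005, -0.001]
force: [-27.2, -0.8, 15.6]
width: 0.0002
t 36.45 tcp [537.6 -10.4 151.1] w 0.2 F [-27.2  -0.8  15.6] M [-0.06  4.25  0.14]
x [ 1.     0.003 -0.01 ] y [ 0.003 -1.    -0.002] z [-0.01   0.002 -1.   ] q [-0.24  0.44  1.47  0.    1.24  1.33]
tool shift [ 2.5 -3.4  1.1]
```

```bash
python3 -m creep '[[-15,0,0,0,0,0,0],[-25,0,-15,0,0,0,0],[-30,0,-35,0,0,0,0],[-30,0,-35,0,0,0,0],[-20,0,-35,0,0,0,40]]';python3 -m creep '[[-20,-20,-35,0,0,0,60],[0,-30,-20,0,0,0,60],[0,-30,0,0,0,0,60]]'
python3 - <<'E'
from h import *
o=snap("12"); crop("12","top",270,140,420,260,5,"pics/ct12.png"); crop("12","side",230,230,400,370,4.5,"pics/cs12.png")
for n in o:
    W=cloud(n,o[n][1]);m=(abs(W[...,2]-.185)<.006)&(W[...,0]>.5)&(W[...,0]<.66)
    P=W[m]
    for y in np.arange(-.25,.07,.06):
        q=np.sort(P[abs(P[:,1]-y)<.008][:,0])
        if len(q)>3:
            j=np.where(np.diff(q)>.006)[0]; print(n,round(y,2),q[0].round(3),[(q[k].round(3),q[k+1].round(3)) for k in j])
    m=(W[...,2]>0.278)&(W[...,2]<.302)&(W[...,0]>.62)&(W[...,0]<.72)&(abs(W[...,1]+.16)<.06)
    P=W[m];print('valve',n,P.mean(0),cv2.minAreaRect((P[:,:2]*1000).astype(np.float32)))
E
python3 st.py 662 -160.5 350 0
```

```text
time_s: 36.87
tcp_pos: [0.4257, -0.011, 0.2648]
orientation: [1.0, 0.001, 0.001, -0.001]
force: [1.5, -0.5, -0.1]
width: 0.0054
time_s: 37.12
tcp_pos: [0.4094, 0.0674, 0.3211]
orientation: [1.0, -0.0, 0.007, -0.0]
force: [0.3, 0.1, 0.1]
width: 0.0251
side -0.25 0.603 []
side -0.19 0.601 []
side -0.13 0.601 [(np.float64(0.625), np.float64(0.642))]
side -0.07 0.601 []
side -0.01 0.6 []
side 0.05 0.598 []
valve side [ 0.66491544 -0.15916527  0.2902301 ] ((664.9581909179688, -159.027099609375), (16.791765213012695, 71.85028076171875), 3.048388957977295)
top -0.25 0.599 []
top -0.19 0.599 []
top -0.13 0.598 []
top -0.07 0.597 []
top -0.01 0.597 []
top 0.05 0.597 []
valve top [ 0.65936717 -0.16195495  0.29065127] ((659.5624389648438, -162.98121643066406), (14.709964752197266, 71.26514434814453), 1.2088849544525146)
t 37.22 tcp [408.7  69.7 317.8] w 32.8 F [-0.  -0.2 -0.1] M [-0.02  0.18  0.01]
x [1.    0.006 0.007] y [ 0.006 -1.    -0.002] z [ 0.007  0.002 -1.   ] q [-0.12  0.08  1.47  0.    1.58  1.44]
tool shift [252.2 231.6 -30.9]
tool turn [-0.002 -0.007  0.006] z* [ 0.  0. -1.]
```

View pics/ct12.png

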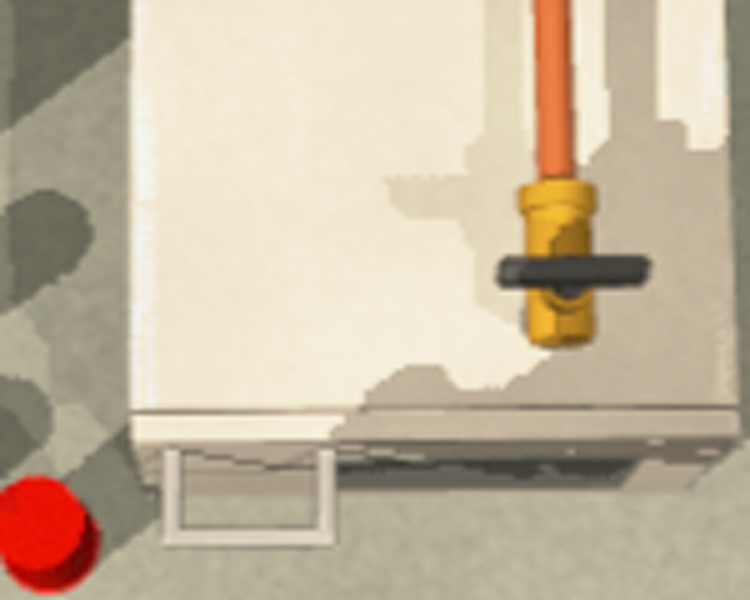

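View pics/cs12.png

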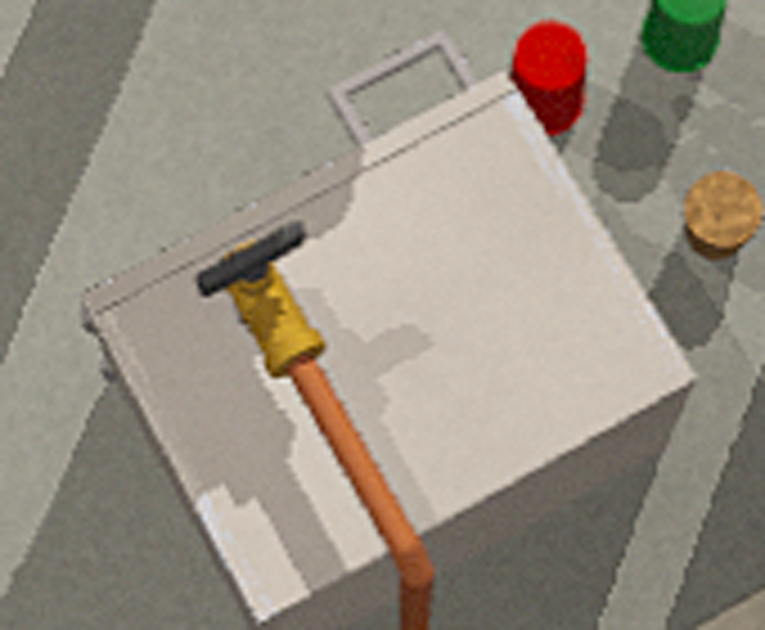

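```bash
python3 -m creep '[[0,0,-10,0,0,-0.121,50],[0,0,-10,0,0,-0.121,50],[0,0,-10,0,0,-0.121,50],[0,0,0,0,0,-0.121,50],[0,0,0,0,0,-0.121,50]]';python3 -m creep '[[0,0,0,0,0,-0.121,50],[0,0,0,0,0,-0.121,50],[0,0,0,0,0,-0.121,50],[0,0,0,0,0,-0.121,50],[0,0,0,0,0,-0.121,50]]'; python3 -m creep '[[0,0,0,0,0,-0.121,50],[0,0,0,0,0,-0.121,50],[0,0,0,0,0,-0.12,50],[0,0,0,0,0,0,50]]'; python3 st.py 662 -161 350 1.585
```

```text
time_s: 37.63
tcp_pos: [0.4092, 0.0664, 0.3467]
orientation: [0.953, 0.302, 0.002, -0.0]
force: [-0.8, 0.1, -1.1]
width: 0.0502
time_s: 38.05
tcp_pos: [0.409, 0.0664, 0.3462]
orientation: [0.82, 0.572, 0.002, 0.0]
force: [-0.4, -0.3, -0.4]
width: 0.0499
time_s: 38.38
tcp_pos: [0.409, 0.0665, 0.3462]
orientation: [0.705, 0.71, 0.002, 0.001]
force: [0.0, 0.2, -0.1]
width: 0.0499
t 38.38 tcp [409.   66.5 346.2] w 49.9 F [ 0.   0.2 -0.1] M [-0.03  0.09 -0.07]
x [-0.007  1.     0.002] y [1.    0.007 0.003] z [ 0.003  0.002 -1.   ] q [-0.13  0.07  1.41  0.    1.66 -0.13]
tool shift [-229.3  251.4   -3.3]
tool turn [ 0.003 -0.002 -0.007] z* [ 0.  0. -1.]
```

```bash
python3 -m creep '[[-25,27,0,0,0,0,50],[-25,28,0,0,0,0,50],[-25,28,0,0,0,0,50],[-25,28,0,0,0,0,50],[-25,28,0,0,0,0,50]]';python3 -m creep '[[-25,28,0,0,0,0,50],[-25,28,0,0,0,0,50],[-25,28,0,0,0,0,50],[-25,25,0,0,0,-0.007,50],[0,0,0,0,0,0,50]]'; python3 st.py 662 -161 350 1.585
```

```text
time_s: 38.8
tcp_pos: [0.5494, -0.0594, 0.3465]
orientation: [0.708, 0.707, 0.002, 0.001]
force: [-0.4, -0.1, 0.5]
width: 0.0504
time_s: 39.22
tcp_pos: [0.6604, -0.1624, 0.3425]
orientation: [0.706, 0.708, 0.001, -0.001]
force: [-0.7, 0.4, -1.2]
width: 0.0499
t 39.22 tcp [ 660.4 -162.4  342.5] w 49.9 F [-0.7  0.4 -1.2] M [-0.09  0.09  0.03]
x [-0.003  1.     0.003] y [ 1.     0.003 -0.   ] z [-0.     0.003 -1.   ] q [-0.42  0.6   0.63  0.    1.91 -0.42]
tool shift [ 1.4  1.6 -7.5]
tool turn [-0.    -0.003 -0.012] z* [ 0.  0. -1.]
```

```bash
python3 -m creep '[[1,1,20,0,0,-0.012,50],[0,0,20,0,0,0,50],[0,0,15,0,0,0,50],[0,0,12,0,0,0,50],[0,0,6,0,0,0,50]]' 15;python3 st.py 662 -161 268 1.585; python3 -m creep '[[0,0,0,0,0,0,25],[0,0,0,0,0,0,10],[0,0,0,0,0,0,5],[0,0,0,0,0,0,5],[0,0,0,0,0,0,5]]' 15;python3 st.py 662 -161 268 1.585
```

```text
time_s: 39.63
tcp_pos: [0.6583, -0.1561, 0.2721]
orientation: [0.7, 0.714, 0.001, -0.001]
force: [0.3, -0.4, -1.1]
width: 0.0496
t 39.63 tcp [ 658.3 -156.1  272.1] w 49.6 F [ 0.3 -0.4 -1.1] M [-0.06  0.08  0.02]
x [-0.019  1.     0.003] y [1.    0.019 0.001] z [ 0.001  0.003 -1.   ] q [-0.41  0.6   0.82  0.    1.72 -0.43]
tool shift [-5.   3.6  4.1]
tool turn [ 0.001 -0.003  0.005] z* [ 0.  0. -1.]
time_s: 40.05
tcp_pos: [0.6591, -0.1559, 0.2749]
orientation: [0.699, 0.715, 0.002, 0.001]
force: [1.1, -0.7, -0.5]
width: 0.0188
t 40.05 tcp [ 659.1 -155.9  274.9] w 18.8 F [ 1.1 -0.7 -0.5] M [-0.08  0.05  0.03]
x [-0.022  1.     0.001] y [1.    0.022 0.005] z [ 0.005  0.001 -1.   ] q [-0.41  0.6   0.82  0.    1.72 -0.43]
tool shift [-5.1  2.8  6.9]
tool turn [ 0.005 -0.001  0.008] z* [ 0.  0. -1.]
```

```bash
python3 -m creep '[[-5,2.5,4,0,0,0.008,30],[0,0,0,0,0,0,30]]' 15;python3 st.py 662 -161 270 1.585; python3 -m creep '[[0,0,0,0,0,0,8],[0,0,0,0,0,0,8],[0,0,0,0,0,0,8],[0,0,0,0,0,0,8],[0,0,0,0,0,0,8]]' 15;python3 st.py
```

```text
time_s: 40.22
tcp_pos: [0.6617, -0.1615, 0.2694]
orientation: [0.702, 0.712, 0.002, 0.001]
force: [0.6, 0.7, -1.1]
width: 0.0293
t 40.22 tcp [ 661.7 -161.5  269.4] w 29.3 F [ 0.6  0.7 -1.1] M [-0.03  0.07 -0.01]
x [-0.013  1.     0.002] y [1.    0.013 0.003] z [ 0.003  0.002 -1.   ] q [-0.41  0.61  0.81  0.    1.72 -0.43]
tool shift [ 0.5  0.3 -0.6]
tool turn [ 0.003 -0.002 -0.001] z* [ 0.  0. -1.]
time_s: 40.63
tcp_pos: [0.6621, -0.1608, 0.2702]
orientation: [0.702, 0.712, 0.002, 0.001]
force: [5.1, -0.3, -1.6]
width: 0.012
t 40.63 tcp [ 662.1 -160.8  270.2] w 12.0 F [ 5.1 -0.3 -1.6] M [-0.22 -0.67  0.02]
x [-0.015  1.     0.001] y [1.    0.015 0.006] z [ 0.006  0.001 -1.   ] q [-0.41  0.61  0.81  0.    1.71 -0.43]
```

```bash
python3 -m creep '[[0,0,0,0,0,-0.08,8],[0,0,0,0,0,-0.08,8],[0,0,0,0,0,-0.08,8],[0,0,0,0,0,-0.08,8],[0,0,0,0,0,-0.08,8]]';python3 -m creep '[[0,0,0,0,0,-0.08,8],[0,0,0,0,0,-0.08,8],[0,0,0,0,0,-0.08,8],[0,0,0,0,0,-0.08,8],[0,0,0,0,0,-0.065,8]]'; python3 -m creep '[[0,0,0,0,0,0,8],[0,0,0,0,0,0,8]]'; python3 st.py 662 -161 270 2.37
```

```text
time_s: 41.05
tcp_pos: [0.6626, -0.1607, 0.2702]
orientation: [0.545, 0.839, 0.002, 0.002]
force: [9.1, 0.4, -2.4]
width: 0.0119
time_s: 41.47
tcp_pos: [0.6629, -0.1604, 0.2703]
orientation: [0.374, 0.927, 0.002, 0.003]
force: [10.9, 1.1, -2.9]
width: 0.0116
time_s: 41.63
tcp_pos: [0.663, -0.1604, 0.2702]
orientation: [0.376, 0.927, 0.002, 0.003]
force: [10.3, -0.2, -2.1]
width: 0.0118
t 41.63 tcp [ 663.  -160.4  270.2] w 11.8 F [10.3 -0.2 -2.1] M [ 0.07 -1.52  0.01]
x [-0.718  0.696 -0.004] y [0.696 0.718 0.007] z [ 0.008  0.002 -1.   ] q [-0.41  0.61  0.81  0.    1.71 -1.21]
tool shift [ 0.3 -1.1  0.2]
tool turn [0.007 0.004 0.002] z* [ 0.  0. -1.]
```

Release, lift straight up, retreat and check.

```bash
python3 -m creep '[[0,0,0,0,0,0,25],[0,0,0,0,0,0,40],[0,0,0,0,0,0,45],[0,0,-10,0,0,0,45],[0,0,-30,0,0,0,45]]';python3 -m creep '[[0,0,-38,0,0,0,45],[0,0,-20,0,0,0,45],[25,-25,0,0,0,0,45],[27,-27,0,0,0,0,45],[27,-27,0,0,0,0,45]]';python3 -m creep '[[27,-27,0,0,0,0,45],[27,-27,0,0,0,0,45],[0,0,0,0,0,0,45]]'; python3 st.py
python3 - <<'E'
from h import *
o=snap("13"); crop("13","top",270,140,420,260,5,"pics/ct13.png"); crop("13","side",230,230,400,370,4.5,"pics/cs13.png")
for n in o:
    im,d=o[n];W=cloud(n,d)
    m=(W[...,2]>0.28)&(W[...,2]<.302)&(abs(W[...,0]-.662)<.04)&(abs(W[...,1]+.16)<.04)
    P=W[m];v=cv2.fitLine((P[:,:2]).astype(np.float32),cv2.DIST_HUBER,0,.01,.01).ravel()
    print('valve',n,len(P),P.mean(0),v, 'yaw from y',np.arctan2(-v[0]*np.sign(v[1]),abs(v[1])),cv2.minAreaRect((P[:,:2]*1000).astype(np.float32)))
    W=cloud(n,o[n][1]);m=(abs(W[...,2]-.185)<.006)&(W[...,0]>.5)&(W[...,0]<.66)
    P=W[m]
    for y in (-.25,0.04):
        q=np.sort(P[abs(P[:,1]-y)<.008][:,0])
        print(n,y,q[:1],len(q))
E
```

```text
time_s: 42.05
tcp_pos: [0.6603, -0.1606, 0.3064]
orientation: [0.376, 0.926, 0.002, -0.003]
force: [0.2, -0.5, -0.9]
width: 0.0428
time_s: 42.47
tcp_pos: [0.5481, -0.1624, 0.3672]
orientation: [0.376, 0.927, 0.001, 0.001]
force: [-0.6, -0.5, 0.1]
width: 0.045
time_s: 42.72
tcp_pos: [0.4678, -0.1625, 0.3683]
orientation: [0.377, 0.926, 0.001, 0.001]
force: [-0.3, -0.8, 0.8]
width: 0.0449
t 42.72 tcp [ 467.8 -162.5  368.3] w 44.9 F [-0.3 -0.8  0.8] M [-0.04 -0.01  0.02]
x [-0.716  0.698 -0.001] y [0.698 0.716 0.003] z [ 0.002  0.002 -1.   ] q [-0.58  0.22  1.16  0.    1.76 -1.37]
valve side 129 [ 0.66470635 -0.15870496  0.29154061] [ 0.72104263 -0.6928907   0.66470635 -0.15870497] yaw from y 0.8053059 ((663.0651245117188, -158.38589477539062), (15.00574779510498, 72.618896484375), 48.78500747680664)
side -0.25 [0.60226091] 72
side 0.04 [0.6003807] 86
valve top 171 [ 0.65939841 -0.16173757  0.2912792 ] [ 0.71433026 -0.6998088   0.65939844 -0.16173758] yaw from y 0.7956665 ((660.1981201171875, -162.65452575683594), (16.967187881469727, 71.79063415527344), 45.338218688964844)
top -0.25 [0.59981157] 137
top 0.04 [0.5965651] 154
```

View pics/ct13.png

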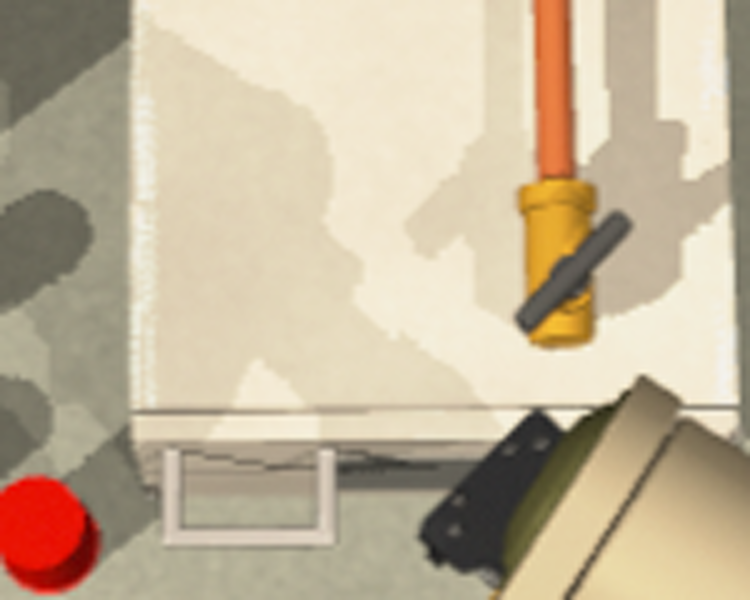

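View pics/cs13.png

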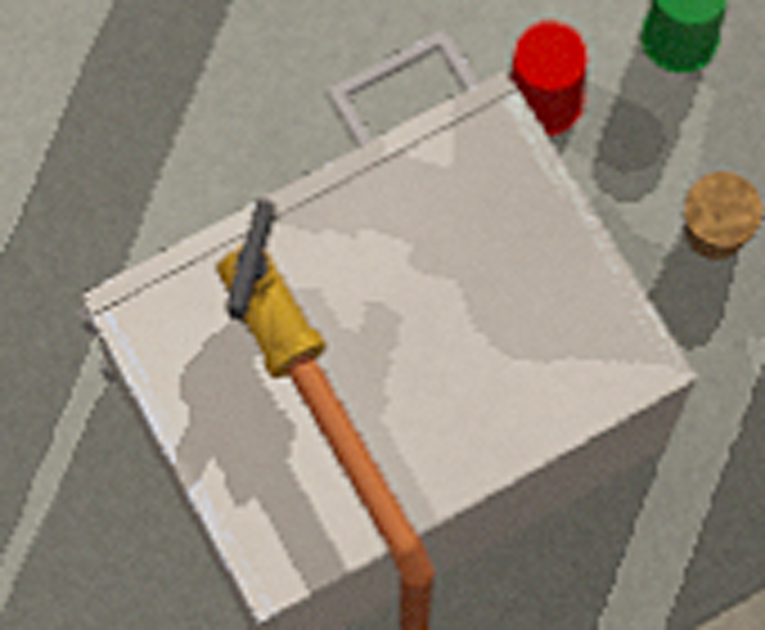

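```bash
python3 -m creep '[[0,0,0,0,0,0,45],[0,0,0,0,0,0,45],[0,0,0,0,0,0,45]]'
python3 - <<'E'
from cell import robot
print(robot.close_job())
E
```

```text
time_s: 43.07
tcp_pos: [0.474, -0.1637, 0.367]
orientation: [0.376, 0.927, 0.002, 0.001]
force: [-0.2, 0.6, -0.1]
width: 0.0449
the job is handed in; nothing more can be done
None
```

The job is done and handed in at about 43 s. Both steel cups are on the tray mouth down, the tray is home, the door is shut, and then the air valve was opened half-way. No verdict came back.

**What I did:** I pulled the door to its stop by the handle, pressed the catch through the gap while pulling on, and swung the door to about 1.85 rad. I drew the tray out to its stop and stood the cups on it. Only two steel cups were there, and one had been knocked about 5 cm aside, so I found it again before gripping it. I then pushed the tray home, shut the door by the handle and turned the valve.

**Last checks:**
- **Cups:** both were upright at the right height before the tray went in, at about x = 0 and y = -47 and +60 mm in the tray. I could not see them once the door was shut.
- **Tray:** it ran onto its end stop, and the picture showed it inside the cabinet.
- **Door:** it closed against its stop and looks flush in both views. That the catch has sprung up is assumed from this, as it cannot be seen.
- **Valve:** the two cameras gave 0.80 and 0.81 rad, about 0.79 once the cabinet's own 0.01 rad turn is taken off.
- **Robot:** it stood clear, with no force on the tool.

**What went wrong or disagreed:**
- On the first try at the catch, the tool met something hard, probably the door's top edge, with about 51 N, so I moved it further into the gap. The sideways pulls at the stops stayed near 30 N.
- The two cameras disagreed by 3 to 6 mm throughout, so I used the average.
- I did not measure the other things on the worktop again at the end. The robot's path kept clear of them, and those in view looked unmoved.

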